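Wedge the spring clip off the roll holder

TASK

The tape roll is due for a change, so take the brass spring clip off the rod of the roll holder: pick up the blue-handled wedge, slide its blade along the top of the rod and under the clip until the clip spreads and rides up out of its grip on the rod, easing it off gently with light forces (well under 15 N) and without pulling the clip by hand while it still grips. Then stand the wedge upright on the worktop again and lay the clip in the steel tray, leaving everything else where it is.

Things in the scene. Friction and masses are not known exactly. Their poses are not given: they have to be found in the camera images.
- stand: Fixed grey base of the roll holder (150 x 76 mm), origin at z = 0 right below the clip's seat. Above it runs the level round steel rod, 18 mm in diameter, along its x: rounded free end 26 mm at -x (level on top from 17 mm on), roll 52 mm at +x. The rod's upright slides in the base and is clamped at a different height each time: rod axis 79 to 91 mm above this point. The bare rod can be felt from above.
- clip_tab (a point): Centre of the red pull tab (12 along x, 10 along y, 18 mm high; grasp across y from above) of the loose brass clip (30 to 50 g, 12 mm long along the rod, 27 mm wide). Axes as the stand's while seated. The tab slides stiffly (2 N) on a stem with 14 mm of play and may have been left anywhere on it: its centre is 26 to 41 mm above the rod's axis; bridge and front lip end 17 mm above the axis; clip's lowest point 34 to 49 mm below the tab's centre.
- leg_l (a joint): Left sprung leg of the clip, rad: 0 closed, grows as it is spread. Between the legs, over the rod's top, the bridge leaves a wedge-shaped gap, 12 mm wide, open to -x: 3.6 mm high at its front edge (7 mm before the tab's centre), 0.2 mm at the rear. Behind the clip, 7 to 11 mm at +x of its middle, a fixed stop 15 mm above the axis with a 15 mm wide slot lets the blade through.
- leg_r (a joint): Right leg, likewise. The lips grip below the rod's middle. Wedged up 6 mm (up to 9 N lift, 4 to 7 N push) they pass the rod's thickest place (0.1 rad), the push drops, and from 7 mm on the clip has let go: with the wedge drawn back it stays perched loosely on the rod, 7 to 12 mm above its seat, until lifted off. Two low pins at the rod's sides stand 9.5 mm before the seat.
- wedge_grip (a point): Centre of the loose wedge's blue handle, an upright block 40 along x, 18 along y (grasp across y from above) and 42 mm high that stands on the worktop; 21 mm above its underside. About 60 to 130 g. +x points along the steel blade.
- wedge_tip (a point): Lower edge of the blade's tip, 86 mm at +x and 7 mm below wedge_grip, same axes. Blade 9 mm wide, 66 mm long, underside flat and level; tip 2 mm thick, upper side rising towards the handle by 0.287 mm a mm. With the blade flat on the rod, the clip rises 0.287 mm a mm once the tip is past its middle, so the tip must pass some 28 to 35 mm beyond the middle to free it; 38 mm are free.
- tray: Fixed steel tray, 156 along x, 262 along y, rim 21 mm high; origin at the centre of its underside, its floor is 2 mm above that. It stands on a thin white pad whose top is at z = 0; the bare worktop to the left of the pad, on which the wedge stands, is 4 mm lower.
- timer: White timer, 56 x 70 x 20 mm, loose bystander; origin at the centre of its underside.
- vial: Small amber vial with white cap, 23 mm across and 32 mm high, loose bystander; origin at the centre of its underside.
- scissors: Steel scissors lying flat, 125 x 57 x 6 mm, loose bystander; origin under the middle.
- pen: Blue pen lying flat, 137 x 12 x 13 mm, loose bystander; origin under the middle.
- dropper: White dropper bottle, 30 mm across and 100 mm high, loose bystander; origin at the centre of its underside.

How it is judged:
By the outcome, as a careful person would: the job done as asked, in the order asked, and still so for the second after the job is handed in, with the robot touching nothing.
It also fails if it takes over 72 s, if anything falls off the work surface, if the arm or the gripper's body presses on something with over 40 N, if the wrist force passes 120 N, or if a joint passes its speed limit or range.

ROBOT

A 7-joint arm with a two-finger parallel gripper is mounted at the origin on a cart in front of the work surface, level with it; the furniture and walls round the work are solid. World frame = base frame: x ahead of the robot, y to its left, z up, the work surface at z = 0. Lengths are in m, angles in rad, forces in N, time in s.
With the tool pointing down it reaches from about 0.4 to 0.85 m from the base axis. Payload 4.5 kg.
Tool frame: the origin (TCP) lies on the mounting face of the last link; the fingertips stand 166 mm ahead of it and the grasp point (between the pads) lies 147 mm ahead of it; y points along the fingers, z is the direction in which the jaws open and shut, and the axes are right-handed (so a half turn about y gives the same grasp; the last joint's range is limited). The gripper opens to 88 mm and grips with 3 to 60 N. Pads are 18 mm wide; open, the fingers measure 123 mm over their backs; the gripper's body (75 mm by 187 mm) begins 45 mm behind the grasp point.
Start: joints at [-1.244, 0.689, -0.195, 1.565, 0.157, 0.902, -0.215], TCP at [0.18, 0.598, 0.405] pointing down, gripper open.
Joint ranges: [-3.01, 3.01], [-0.46, 2.08], [-1.47, 1.51], [0.13, 2.56], [-1, 4.14], [0.04, 2.09], [-2.66, 2.66]. Speed limits (rad/s): [2.57, 2.57, 3.14, 3.14, 3.14, 3.14, 3.14].

INTERFACE

Orientations are given as a unit quaternion [x, y, z, w].
In Python, from plant import r gives the robot as it stands.
- The arm moves only by the tool arm_command, never from a script. Its argument "deltas" is a list of rows, each an object of numbers: "dx", "dy", "dz": the shift along the tool's x, y, z each as a share of 1000 mm, from -1 to 1; "wx", "wy", "wz": the turn, a rotation vector about the tool's x, y, z each as a share of 45 degrees, from -1 to 1. In form: [{"dx": .., "dy": .., "dz": .., "wx": .., "wy": .., "wz": ..}, ...]. A call has exactly 5 rows; each row is the pose to reach, as a shift and turn from the pose commanded when the call began, along the tool's axes at that moment; what a row does not reach only later rows make up. A row lasts 1/10 s, in which the tool goes at most 50 mm and 8.59 degrees, less where a joint would pass 70% of its speed; a pose out of reach is approached as far as the arm can. A call with a number of a shift or a turn outside -1 to 1 is refused whole. A call with a gripper value outside its range is refused whole. "claw" is the opening, from -1 (shut) to 1 (fully open), set as the call begins (left out, the last holds). The fingers move at their own pace and stop on an object; "grip_force" is the grip in N (left out, the last holds). Time passes only in rows, so rows that repeat a pose let the fingers close, or fill a call up. It gives the time, the measured TCP pose, the force and the opening at its end, in the units of the state.
- r.get_state(): the state, without advancing time (a new reading comes with each control period).
- r.snapshot(name): name is "scene" or "top"; returns the picture (420x560x3 uint8, red, green, blue); there is no depth.
- r.get_calibration(name): a dict with "vertical_fov" (degrees; the focal length in pixels is half the picture's height over the tangent of half this angle, whatever the lens; pixels are square), "cx", "cy" (the principal point, pixels), "k1" (the pictures are not rectified: a ray, as slopes to the right and down, at radius r is drawn at 1 + k1 r^2 times it, then the intrinsics apply), "R" (3x3) and "t" (3): a world point X has camera coordinates R X + t. Camera axes: x right, y down, z forward; pixel columns grow to the right and rows downward; lengths in m; the calibration is good to about 2 mm. A picture is of the moment at which its call begins. get_calibration takes no time and is no camera call.
- r.finish_job(): hands the job in, once; it reports no verdict.
The state is a dict: "clock": time; "q": joint angles; "qd": joint speeds; "joint_torque": joint torques, N m; "tool_pos": TCP position; "eef_rot": TCP orientation; "contact_force": force on the tool from outside, world axes, zero at the start; "moment": the same for the moment, N m; "opening": opening from 0.0 (shut) to 1.0 (fully open).
Only numpy, scipy, OpenCV 4.12 (cv2) and the standard library are available. Lean on these libraries where they do the work, as an engineer would, in place of code of your own. Each camera call takes 0.05 s, during which the arm holds its last target.

## Working session

There is one attempt and no reset: what is moved stays moved. The work goes in short steps, Python scripts to look and compute and a tool call to move; the robot and the scene stay as the last step left them, time stands still between calls to the robot, and variables do not carry over. Pictures are saved under pics/ and viewed, and the job is handed in when it is done.

Besides the shell and the picture viewer there is one more tool, called after "Call:" as a command line: name --argument value ..., lists and objects as JSON in quotes. arm_command: Moves the arm, as the interface text tells. Shift numbers are shares of 1000 mm and turn numbers shares of 45 degrees, none past 1 either way. Its arguments: {"type":"object","properties":{"deltas":{"type":"array","items":{"type":"object","properties":{"dx":{"type":"number","minimum":-1,"maximum":1},"dy":{"type":"number","minimum":-1,"maximum":1},"dz":{"type":"number","minimum":-1,"maximum":1},"wx":{"type":"number","minimum":-1,"maximum":1},"wy":{"type":"number","minimum":-1,"maximum":1},"wz":{"type":"number","minimum":-1,"maximum":1}}}},"claw":{"type":"number"},"grip_force":{"type":"number"}},"required":["deltas"]}

```bash
ls; mkdir -p pics
python3 - <<'E'
from plant import r
import cv2
print(r.get_state())
for n in ("scene","top"):
    c=r.get_calibration(n); print(n,c)
    cv2.imwrite(f"pics/{n}0.png",r.snapshot(n)[:,:,::-1])
E
```

```text
pics
{'clock': 0.0, 'q': array([-1.24416894,  0.68996139, -0.1945335 ,  1.56635973,  0.1573263 ,
        0.9024869 , -0.21508738]), 'qd': array([ 5.09416002e-04, -1.05477941e-03,  4.06183318e-05,  1.93385039e-03,
        1.91884442e-04, -1.06609957e-04,  2.13494544e-04]), 'joint_torque': array([-5.13324824e-05, -5.27548492e+01, -1.26672048e+00, -1.53424448e+01,
       -5.26881649e-02,  6.74277529e-03,  1.65935612e-04]), 'tool_pos': array([0.18033724, 0.59806802, 0.40392017]), 'eef_rot': array([ 0.70018941, -0.10315897,  0.103071  , -0.69890584]), 'contact_force': array([1.55171417, 0.78060417, 0.31491684]), 'moment': array([-0.00395855, -0.01840119,  0.01373728]), 'opening': 0.9984480618601523}
scene {'vertical_fov': 46.83251306540385, 'cx': 274.6435942753556, 'cy': 212.28420050277666, 'k1': -0.1392917634747761, 'R': array([[ 0.54686225, -0.83716079,  0.01017276],
       [-0.46941834, -0.31665601, -0.82424231],
       [ 0.69324461,  0.44597173, -0.56614585]]), 't': array([-0.29835365,  0.34856884,  0.81445328])}
top {'vertical_fov': 44.81540785536755, 'cx': 283.4982419580991, 'cy': 211.41141487085608, 'k1': 0.015033516674527087, 'R': array([[-0.01467603, -0.9998738 , -0.00608306],
       [-0.9845841 ,  0.01551155, -0.17422267],
       [ 0.17429504,  0.00343239, -0.98468749]]), 't': array([0.02703729, 0.55367839, 1.26241053])}
```

View pics/scene0.png

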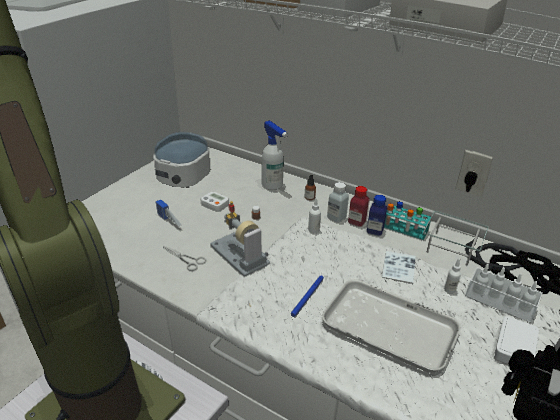

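View pics/top0.png

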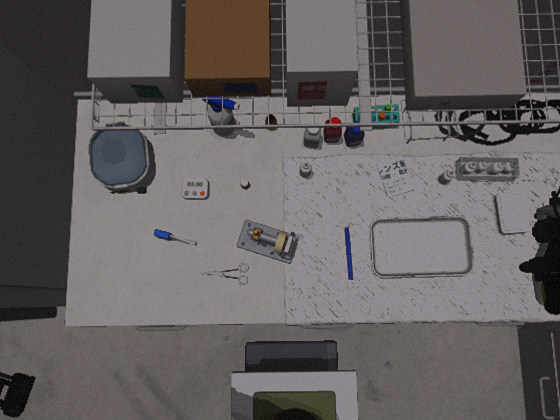

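```bash
cat > h.py <<'E'
import numpy as np, cv2
from plant import r
from scipy.spatial.transform import Rotation as Rot
def K(n):
    c=r.get_calibration(n); f=210/np.tan(np.radians(c['vertical_fov']/2)); return c,f
def ray(n,u,v):
    c,f=K(n); d=np.array([(u-c['cx'])/f,(v-c['cy'])/f]); s=d.copy()
    for _ in range(50): s=d/(1+c['k1']*(s@s))
    R=np.array(c['R']); o=-R.T@c['t']; w=R.T@np.array([s[0],s[1],1.]); return o,w/np.linalg.norm(w)
def plane(n,u,v,z):
    o,w=ray(n,u,v); return o+w*(z-o[2])/w[2]
def two(p,q): # scene px, top px
    o1,a=ray('scene',*p); o2,b=ray('top',*q)
    s=np.linalg.lstsq(np.c_[a,-b],o2-o1,rcond=None)[0]
    A=o1+s[0]*a;B=o2+s[1]*b; return (A+B)/2,np.linalg.norm(A-B)
def proj(n,X):
    c,f=K(n); p=np.array(c['R'])@np.array(X)+c['t']; s=p[:2]/p[2]; s=s*(1+c['k1']*(s@s)); return np.array([f*s[0]+c['cx'],f*s[1]+c['cy']])
def crop(img,u,v,w,h,k,name):
    cv2.imwrite(name,cv2.resize(img[v:v+h,u:u+w,::-1],None,fx=k,fy=k,interpolation=cv2.INTER_CUBIC))
E
python3 - <<'E'
from h import *
a=cv2.imread('pics/scene0.png')[:,:,::-1];b=cv2.imread('pics/top0.png')[:,:,::-1]
crop(a,150,185,130,95,6,'pics/s1.png'); crop(b,145,175,160,115,5,'pics/t1.png')
print(proj('top',[.18,.598,.405]))
E
```

```text
[-46.16225067 391.79353496]
```

View pics/s1.png

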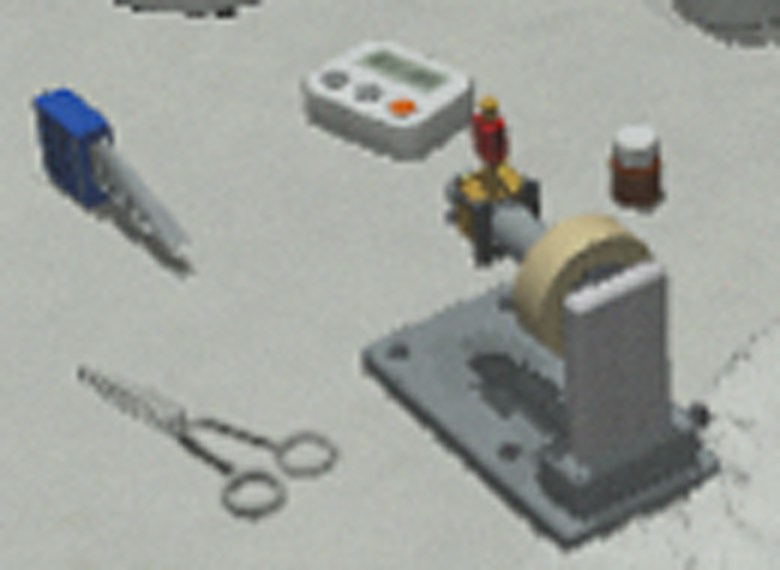

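View pics/t1.png

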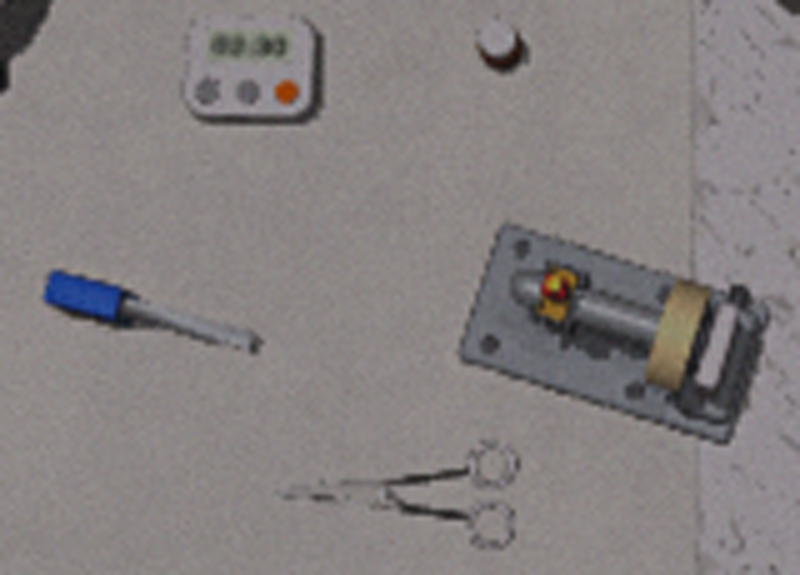

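Run:
```python
from h import *
a=cv2.imread('pics/scene0.png');b=cv2.imread('pics/top0.png')
s=r.get_state(); R=Rot.from_quat(s['eef_rot']).as_matrix(); print(R.round(3))
for n,im,box in(('scene',a,(150,185,130,95)),('top',b,(145,175,160,115))):
    hs=cv2.cvtColor(im,cv2.COLOR_BGR2HSV); m=np.zeros(hs.shape[:2],np.uint8); u,v,w,h=box; m[v:v+h,u:u+w]=1
    H,S,V=cv2.split(hs)
    for nm,k in(('blue',(H>100)&(H<130)&(S>120)),('red',((H<6)|(H>172))&(S>150)&(V>60)),('yel',(H>15)&(H<32)&(S>140))):
        k=(k&(m>0)).astype(np.uint8); N,l,st,c=cv2.connectedComponentsWithStats(k)
        for i in range(1,N):
            if st[i,4]>3: print(n,nm,st[i],c[i].round(2))
```

```text
[[ 0.957 -0.     0.289]
 [-0.289 -0.002  0.957]
 [ 0.    -1.    -0.002]]
scene blue [156 200  12  13  63] [161.41 204.17]
scene blue [164 214   3   4   6] [164.5  215.83]
scene red [229 204   5   3   9] [231.22 205.33]
scene yel [233 212   4   5  10] [234.2 214.1]
scene yel [227 214   4   4  11] [228.55 215.82]
top blue [154 229  16  10 101] [161.53 233.71]
top red [256 232   2   3   4] [256.75 233.25]
top yel [254 229   6   4  16] [256.56 230.38]
top yel [253 235   5   4  14] [255.14 236.5 ]
```

Run:
```python
from h import *
# average several frames
for n in('scene','top'):
    im=np.mean([r.snapshot(n).astype(float) for _ in range(5)],0).clip(0,255).astype(np.uint8); cv2.imwrite(f'pics/{n}avg.png',im[:,:,::-1])
    print(n,(-np.array(r.get_calibration(n)['R']).T@r.get_calibration(n)['t']).round(3))
    if n=='scene': crop(im,150,190,50,50,12,'pics/s2.png'); crop(im,215,195,70,70,8,'pics/s3.png')
    else: crop(im,150,220,60,40,13,'pics/t2.png'); crop(im,235,215,66,52,12,'pics/t3.png')
```

```text
scene [-0.238 -0.503  0.751]
top [0.326 0.014 1.34 ]
```

View pics/t2.png

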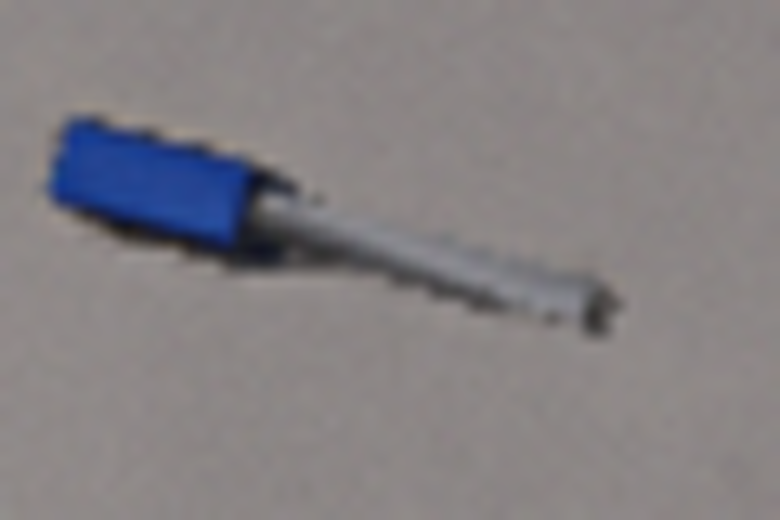

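View pics/t3.png

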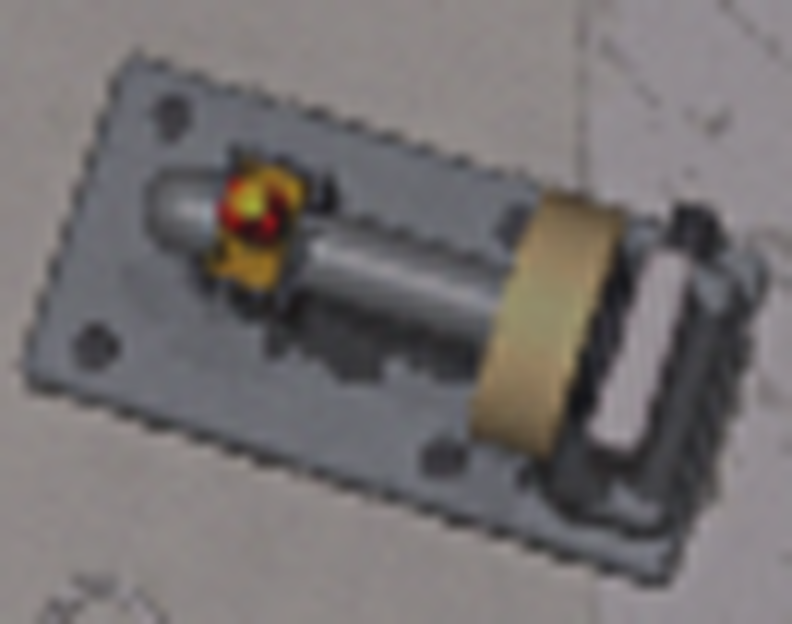

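View pics/s2.png

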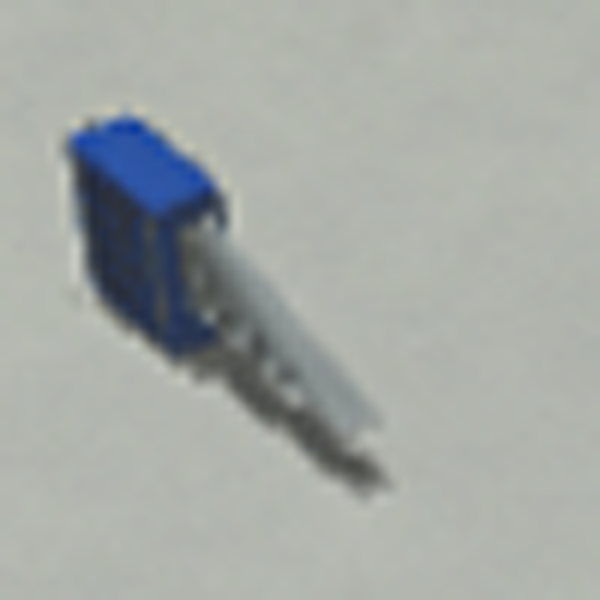

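View pics/s3.png

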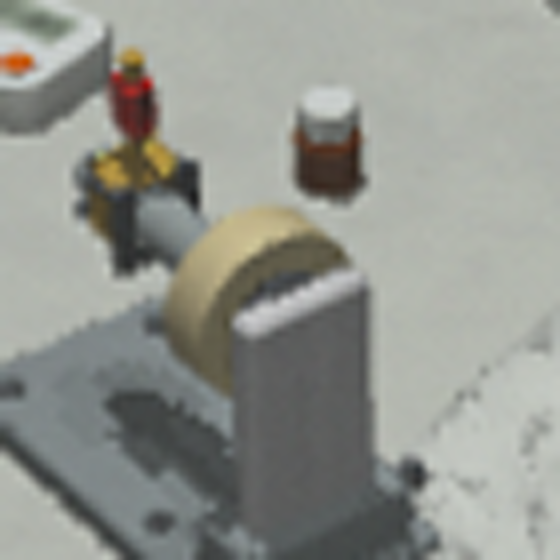

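Run:
```python
from h import *
f=lambda P,u0,v0,k:((P[0]+.5)/k-.5+u0,(P[1]+.5)/k-.5+v0)
T2=lambda *P:f(P,150,220,13); T3=lambda *P:f(P,235,215,12); S2=lambda *P:f(P,150,190,12); S3=lambda *P:f(P,215,195,8)
tc=[plane('top',*T2(*p),.038) for p in((75,120),(252,165),(232,245),(52,200))]
sc=[plane('scene',*S2(*p),.038) for p in((72,140),(128,120),(215,188),(160,212))]
np.set_printoptions(precision=4,suppress=True)
print('handle top cam',np.mean(tc,0),[np.linalg.norm(tc[i]-tc[i-1]) for i in range(4)]);print('scene',np.mean(sc,0),[np.linalg.norm(sc[i]-sc[i-1]) for i in range(4)])
d=tc[1]+tc[2]-tc[0]-tc[3]; print('dir top',np.degrees(np.arctan2(d[1],d[0])))
d=sc[2]+sc[3]-sc[0]-sc[1]; print('dir scene',np.degrees(np.arctan2(d[1],d[0])))
tip=plane('top',*T2(602,300),.012); g=np.mean(tc,0); d=tip-g;print('tip',tip,np.hypot(*d[:2]),np.degrees(np.arctan2(d[1],d[0])))
tip=plane('scene',*S2(370,430),.012); g=np.mean(sc,0); d=tip-g;print('tip',tip,np.hypot(*d[:2]),np.degrees(np.arctan2(d[1],d[0])))
print('tab',two(S3(132,103),T3(252,212))); print('knob',two(S3(132,58),T3(250,196)))
# stand corners at base top? try z=.01
for z in(0.008,.012):
  c=[plane('top',*T3(*p),z) for p in((135,55),(30,382),(665,580),(765,265))]
  print(z,[np.linalg.norm(c[i]-c[i-1]) for i in range(1,3)],c)
  e=c[2]-c[1]; print(np.degrees(np.arctan2(e[1],e[0])))
for z in (.08,.09,.095,.1):
  A=plane('top',*T3(148,208),z);B=plane('top',*T3(490,303),z); e=B-A; print(z,'rod',A,B,np.degrees(np.arctan2(e[1],e[0])))
```

```text
handle top cam [0.5029 0.3344 0.038 ] [np.float64(0.01645365933051433), np.float64(0.03663268867767128), np.float64(0.01630271767570112), np.float64(0.03712983536513659)]
scene [0.5019 0.3343 0.038 ] [np.float64(0.03845290466454541), np.float64(0.013950901958604527), np.float64(0.03707117194997986), np.float64(0.014305661641740621)]
dir top -105.01362273012153
dir scene -104.81542605259675
tip [0.4811 0.2496 0.012 ] 0.08756649549939764 -104.39971771979405
tip [0.4804 0.25   0.012 ] 0.0869790774124629 -104.25659178962678
tab (array([0.4909, 0.0865, 0.1237]), np.float64(0.00012297642181026907))
knob (array([0.4919, 0.0861, 0.139 ]), np.float64(0.0006156288935295163))
0.008 [np.float64(0.07568766065423953), np.float64(0.1453674818690733)] [array([0.5421, 0.1189, 0.008 ]), array([0.47 , 0.142, 0.008]), array([0.4247, 0.0039, 0.008 ]), array([ 0.4932, -0.0192,  0.008 ])]
-108.15924245956842
0.012 [np.float64(0.07546032048609969), np.float64(0.14493084705324563)] [array([0.5414, 0.1186, 0.012 ]), array([0.4695, 0.1417, 0.012 ]), array([0.4244, 0.0039, 0.012 ]), array([ 0.4927, -0.0191,  0.012 ])]
-108.15924245956842
0.08 rod [0.4981 0.1106 0.08  ] [0.4771 0.0398 0.08  ] -106.47651948291649
0.09 rod [0.4967 0.1099 0.09  ] [0.4759 0.0396 0.09  ] -106.47651948291653
0.095 rod [0.496  0.1095 0.095 ] [0.4753 0.0395 0.095 ] -106.47651948291652
0.1 rod [0.4953 0.1091 0.1   ] [0.4747 0.0394 0.1   ] -106.47651948291649
```

Run:
```python
from h import *
im=cv2.imread('pics/topavg.png'); g=cv2.GaussianBlur(im,(0,0),.6).astype(float)
c=r.get_calibration('top')
# along line normal scans: use blueness (B-R) & brightness
V=g.sum(2); 
def edge(p,q,side,n=30,w=4,z=.01):
    p,q=np.array(p),np.array(q); d=(q-p)/np.linalg.norm(q-p); nn=np.array([-d[1],d[0]])*side
    pts=[]
    for t in np.linspace(.05,.95,n):
        x=p+(q-p)*t; ss=np.linspace(-w,w,65); xy=x+ss[:,None]*nn
        v=cv2.remap(V.astype(np.float32),xy[:,:1].astype(np.float32),xy[:,1:].astype(np.float32),cv2.INTER_LINEAR).ravel()
        gr=np.gradient(v); i=np.argmax(gr); 
        if 3<i<61: pts.append(plane('top',*xy[i],z))
    pts=np.array(pts)[:,:2]
    vx,vy,x0,y0=cv2.fitLine(pts.astype(np.float32),cv2.DIST_HUBER,0,.001,.001).ravel()
    e=(pts-[x0,y0])@[-vy,vx]
    return np.degrees(np.arctan2(vy,vx)),(x0,y0),e.std(),len(pts)
T=lambda U,W:((U+.5)/12-.5+235,(W+.5)/12-.5+215)
print('low',edge(T(30,382),T(665,580),1))
print('left',edge(T(30,382),T(130,60),-1))
print('up',edge(T(135,55),T(520,185),-1))
```

```text
low (np.float32(71.30148), (np.float32(0.44913703), np.float32(0.08579639)), np.float64(0.002485735363477896), 30)
left (np.float32(-18.261292), (np.float32(0.51166666), np.float32(0.13250034)), np.float64(0.00206514938155463), 30)
up (np.float32(71.46767), (np.float32(0.5240269), np.float32(0.06351062)), np.float64(0.0013988380933868663), 28)
```

Call:
arm_command --deltas '[{"dx": 0.04, "dz": -0.016, "wy": 0.178}, {"dx": 0.08, "dz": -0.032, "wy": 0.356}, {"dx": 0.12, "dz": -0.048, "wy": 0.533}, {"dx": 0.16, "dz": -0.064, "wy": 0.711}, {"dx": 0.2, "dz": -0.08, "wy": 0.889}]' --claw 1 --grip_force 25

```text
invalid input at $.deltas[0]: expected keys dx, dy, dz, wx, wy, wz
```

```bash
cat >> h.py <<'E'
def go(p,yaw=None,pt=0.147):
    """shift/turn to bring grasp point to p with tool x at yaw deg, tool y straight down"""
    s=r.get_state(); R=Rot.from_quat(s['eef_rot']).as_matrix(); t=np.array(p)+[0,0,pt]
    d=R.T@(t-s['tool_pos'])
    if yaw is None: yaw=np.degrees(np.arctan2(R[1,0],R[0,0]))
    a=np.radians(yaw); x=np.array([np.cos(a),np.sin(a),0]); y=np.array([0,0,-1.]); G=np.c_[x,y,np.cross(x,y)]
    w=np.degrees(Rot.from_matrix(R.T@G).as_rotvec())
    print('t',round(s['clock'],2),'pos',s['tool_pos'].round(4),'tilt/yaw',np.degrees(np.arctan2(R[1,0],R[0,0])).round(2),R[:,1].round(4),'q',s['q'].round(2))
    print('F',s['contact_force'].round(2),'M',s['moment'].round(3),'open',round(s['opening'],3))
    print('shift mm(tool)',(d*1000).round(1),'turn deg',w.round(2),'share',(w/45).round(3))
E
python3 -c "
from h import *
go([.5025,.3344,.15],-104.5)"
```

```text
t 0.6 pos [0.1804 0.5984 0.4047] tilt/yaw -16.78 [-0.e+00  1.e-04 -1.e+00] q [-1.24  0.69 -0.19  1.57  0.16  0.9  -0.22]
F [ 0.13 -0.05  0.16] M [-0.026  0.084 -0.043] open 1.0
shift mm(tool) [ 384.6  107.7 -159.8] turn deg [-0.   87.72 -0.  ] share [-0.     1.949 -0.   ]
```

Force noise is small once settled. All keys must be given.

Call:
arm_command --deltas '[{"dx": 0.04, "dy": 0, "dz": -0.016, "wx": 0, "wy": 0.178, "wz": 0}, {"dx": 0.08, "dy": 0, "dz": -0.032, "wx": 0, "wy": 0.356, "wz": 0}, {"dx": 0.12, "dy": 0, "dz": -0.048, "wx": 0, "wy": 0.533, "wz": 0}, {"dx": 0.16, "dy": 0, "dz": -0.064, "wx": 0, "wy": 0.711, "wz": 0}, {"dx": 0.2, "dy": 0, "dz": -0.08, "wx": 0, "wy": 0.889, "wz": 0}]' --claw 1 --grip_force 25

```text
clock: 1.1
tool_pos: [0.3498, 0.4631, 0.405]
eef_rot: [-0.621, 0.338, -0.338, 0.621]
contact_force: [0.0, 1.3, 0.1]
opening: 1.001
```

```bash
python3 -c "
from h import *
go([.5025,.3344,.10],-104.5)"
```

```text
t 1.1 pos [0.3498 0.4631 0.405 ] tilt/yaw -57.08 [ 2.e-04  6.e-04 -1.e+00] q [-0.99  0.62 -0.02  1.71  0.01  0.81 -0.44]
F [0.   1.28 0.14] M [-0.092 -0.001 -0.007] open 1.001
shift mm(tool) [191.1 157.9  58.2] turn deg [-2.000e-02  4.742e+01 -3.000e-02] share [-0.000e+00  1.054e+00 -1.000e-03]
```

Call:
arm_command --deltas '[{"dx": 0.036, "dy": 0.02, "dz": 0.011, "wx": 0, "wy": 0.18, "wz": 0}, {"dx": 0.072, "dy": 0.04, "dz": 0.022, "wx": 0, "wy": 0.36, "wz": 0}, {"dx": 0.108, "dy": 0.06, "dz": 0.033, "wx": 0, "wy": 0.54, "wz": 0}, {"dx": 0.144, "dy": 0.08, "dz": 0.044, "wx": 0, "wy": 0.72, "wz": 0}, {"dx": 0.18, "dy": 0.1, "dz": 0.055, "wx": 0, "wy": 0.9, "wz": 0}]'

```text
clock: 1.6
tool_pos: [0.4945, 0.3428, 0.3041]
eef_rot: [-0.466, 0.532, -0.532, 0.466]
contact_force: [-0.7, 0.8, 0.1]
opening: 1.001
```

```bash
python3 -c "
from h import *
go([.5025,.3344,.07],-104.5)"
```

```text
t 1.6 pos [0.4945 0.3428 0.3041] tilt/yaw -97.59 [ 5.e-04  6.e-04 -1.e+00] q [-0.76  0.79  0.13  1.74 -0.17  0.62 -0.66]
F [-0.67  0.84  0.12] M [ 0.002  0.104 -0.066] open 1.001
shift mm(tool) [ 7.3 87.1  9. ] turn deg [-0.02  6.91 -0.04] share [-0.     0.154 -0.001]
```

Call:
arm_command --deltas '[{"dx": 0.004, "dy": 0.03, "dz": 0.005, "wx": 0, "wy": 0.08, "wz": 0}, {"dx": 0.0073, "dy": 0.06, "dz": 0.009, "wx": 0, "wy": 0.154, "wz": 0}, {"dx": 0.0073, "dy": 0.087, "dz": 0.009, "wx": 0, "wy": 0.154, "wz": 0}, {"dx": 0.0073, "dy": 0.087, "dz": 0.009, "wx": 0, "wy": 0.154, "wz": 0}, {"dx": 0.0073, "dy": 0.087, "dz": 0.009, "wx": 0, "wy": 0.154, "wz": 0}]'

```text
clock: 2.1
tool_pos: [0.5014, 0.3355, 0.2179]
eef_rot: [-0.434, 0.558, -0.558, 0.434]
contact_force: [0.4, -0.2, 0.9]
opening: 0.997
```

```bash
python3 -c "
from h import *
go([.5025,.3344,.02],-104.5)
a=r.snapshot('scene');crop(a,130,120,110,130,5,'pics/s4.png')
"
```

```text
t 2.1 pos [0.5014 0.3355 0.2179] tilt/yaw -104.19 [-4.e-04  2.e-04 -1.e+00] q [-0.74  0.93  0.12  1.76 -0.22  0.46 -0.71]
F [ 0.38 -0.18  0.87] M [-0.072  0.103  0.041] open 0.997
shift mm(tool) [ 0.8 50.9  1.3] turn deg [ 0.02  0.31 -0.  ] share [ 0.     0.007 -0.   ]
```

View pics/s4.png

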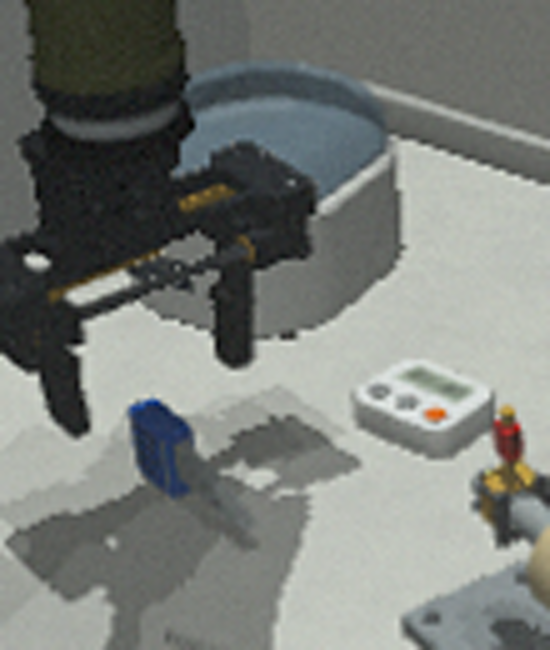

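Call:
arm_command --deltas '[{"dx": 0.001, "dy": 0.02, "dz": 0.001, "wx": 0, "wy": 0.007, "wz": 0}, {"dx": 0.001, "dy": 0.038, "dz": 0.001, "wx": 0, "wy": 0.007, "wz": 0}, {"dx": 0.001, "dy": 0.051, "dz": 0.001, "wx": 0, "wy": 0.007, "wz": 0}, {"dx": 0.001, "dy": 0.051, "dz": 0.001, "wx": 0, "wy": 0.007, "wz": 0}, {"dx": 0.001, "dy": 0.051, "dz": 0.001, "wx": 0, "wy": 0.007, "wz": 0}]'

```text
clock: 2.65
tool_pos: [0.5024, 0.3344, 0.1676]
eef_rot: [0.432, -0.559, 0.559, -0.433]
contact_force: [0.2, -0.5, 0.4]
opening: 1.004
```

Call:
arm_command --deltas '[{"dx": 0, "dy": 0, "dz": 0, "wx": 0, "wy": 0, "wz": 0}, {"dx": 0, "dy": 0, "dz": 0, "wx": 0, "wy": 0, "wz": 0}, {"dx": 0, "dy": 0, "dz": 0, "wx": 0, "wy": 0, "wz": 0}, {"dx": 0, "dy": 0, "dz": 0, "wx": 0, "wy": 0, "wz": 0}, {"dx": 0, "dy": 0, "dz": 0, "wx": 0, "wy": 0, "wz": 0}]' --claw -1 --grip_force 30

```text
clock: 3.15
tool_pos: [0.5022, 0.3341, 0.1669]
eef_rot: [-0.433, 0.559, -0.559, 0.433]
contact_force: [0.4, 0.1, 0.5]
opening: 0.566
```

```bash
python3 -c "
from h import *
go([.5025,.3344,.02],-104.5)"
```

```text
t 3.15 pos [0.5022 0.3341 0.1669] tilt/yaw -104.52 [ 1.e-04  2.e-04 -1.e+00] q [-0.72  1.01  0.1   1.77 -0.23  0.37 -0.7 ]
F [0.36 0.12 0.45] M [-0.127  0.079  0.024] open 0.566
shift mm(tool) [-0.4 -0.1  0.3] turn deg [-0.   -0.02 -0.01] share [-0.    -0.001 -0.   ]
```

Call:
arm_command --deltas '[{"dx": 0, "dy": 0, "dz": 0, "wx": 0, "wy": 0, "wz": 0}, {"dx": 0, "dy": 0, "dz": 0, "wx": 0, "wy": 0, "wz": 0}, {"dx": 0, "dy": 0, "dz": 0, "wx": 0, "wy": 0, "wz": 0}, {"dx": 0, "dy": 0, "dz": 0, "wx": 0, "wy": 0, "wz": 0}, {"dx": 0, "dy": 0, "dz": 0, "wx": 0, "wy": 0, "wz": 0}]'

```text
clock: 3.65
tool_pos: [0.5021, 0.3341, 0.1667]
eef_rot: [-0.433, 0.559, -0.559, 0.433]
contact_force: [0.1, -0.8, 0.4]
opening: 0.201
```

Call:
arm_command --deltas '[{"dx": 0, "dy": 0, "dz": 0, "wx": 0, "wy": 0, "wz": 0}, {"dx": 0, "dy": -0.02, "dz": 0, "wx": 0, "wy": 0, "wz": 0}, {"dx": 0, "dy": -0.06, "dz": 0, "wx": 0, "wy": 0, "wz": 0}, {"dx": 0, "dy": -0.1, "dz": 0, "wx": 0, "wy": 0, "wz": 0}, {"dx": 0, "dy": -0.12, "dz": 0, "wx": 0, "wy": 0, "wz": 0}]'

```text
clock: 4.15
tool_pos: [0.5029, 0.3343, 0.2898]
eef_rot: [0.431, -0.559, 0.559, -0.434]
contact_force: [0.8, -0.4, -1.2]
opening: 0.199
```

```bash
python3 -c "
from h import *
go([.5025,.3344,.14],-108.4)"
```

```text
t 4.15 pos [0.5029 0.3343 0.2898] tilt/yaw -104.54 [ 0.0036  0.0024 -1.    ] q [-0.75  0.82  0.16  1.74 -0.21  0.59 -0.72]
F [ 0.78 -0.35 -1.15] M [-0.091  0.085 -0.033] open 0.199
shift mm(tool) [ 0.   2.8 -0.4] turn deg [-0.16  3.86 -0.19] share [-0.004  0.086 -0.004]
```

```bash
python3 -c "
from h import *
go([.5307,.2061,.122],-108.4,.1497)"
```

```text
t 4.15 pos [0.5029 0.3343 0.2898] tilt/yaw -104.54 [ 0.0036  0.0024 -1.    ] q [-0.75  0.82  0.16  1.74 -0.21  0.59 -0.72]
F [ 0.78 -0.35 -1.15] M [-0.091  0.085 -0.033] open 0.199
shift mm(tool) [117.2  17.9  59.1] turn deg [-0.16  3.86 -0.19] share [-0.004  0.086 -0.004]
```

Call:
arm_command --deltas '[{"dx": 0.03, "dy": 0, "dz": 0.016, "wx": 0, "wy": 0.04, "wz": 0}, {"dx": 0.07, "dy": 0, "dz": 0.036, "wx": 0, "wy": 0.07, "wz": 0}, {"dx": 0.1, "dy": 0.005, "dz": 0.05, "wx": 0, "wy": 0.086, "wz": 0}, {"dx": 0.117, "dy": 0.015, "dz": 0.059, "wx": 0, "wy": 0.086, "wz": 0}, {"dx": 0.117, "dy": 0.015, "dz": 0.059, "wx": 0, "wy": 0.086, "wz": 0}]'

```text
clock: 4.65
tool_pos: [0.5303, 0.2019, 0.271]
eef_rot: [0.413, -0.574, 0.575, -0.411]
contact_force: [0.8, -0.4, -1.1]
opening: 0.201
```

Call:
arm_command --deltas '[{"dx": 0, "dy": 0, "dz": 0, "wx": 0, "wy": 0, "wz": 0}, {"dx": 0, "dy": 0, "dz": 0, "wx": 0, "wy": 0, "wz": 0}, {"dx": 0, "dy": 0, "dz": 0, "wx": 0, "wy": 0, "wz": 0}, {"dx": 0, "dy": 0, "dz": 0, "wx": 0, "wy": 0, "wz": 0}, {"dx": 0, "dy": 0, "dz": 0, "wx": 0, "wy": 0, "wz": 0}]'

```text
clock: 5.15
tool_pos: [0.5297, 0.2067, 0.2718]
eef_rot: [-0.414, 0.573, -0.573, 0.414]
contact_force: [-0.1, 0.3, -1.1]
opening: 0.199
```

```bash
python3 -c "
from h import *
go([.5307,.2061,.122],-108.4,.1497)
for n in('scene','top'):
    im=np.mean([r.snapshot(n).astype(float) for _ in range(4)],0).clip(0,255).astype(np.uint8); cv2.imwrite(f'pics/{n}avg2.png',im[:,:,::-1])
    if n=='scene': crop(im,180,175,90,90,8,'pics/s5.png')
    else: crop(im,190,205,100,65,8,'pics/t5.png')
"
```

```text
t 5.15 pos [0.5297 0.2067 0.2718] tilt/yaw -108.33 [ 2.e-04  4.e-04 -1.e+00] q [-0.53  0.81  0.13  1.86 -0.2   0.48 -0.58]
F [-0.1   0.28 -1.06] M [-0.084  0.067  0.031] open 0.199
shift mm(tool) [0.3 0.1 1.1] turn deg [-0.    0.07 -0.03] share [-0.     0.002 -0.001]
```

View pics/s5.png

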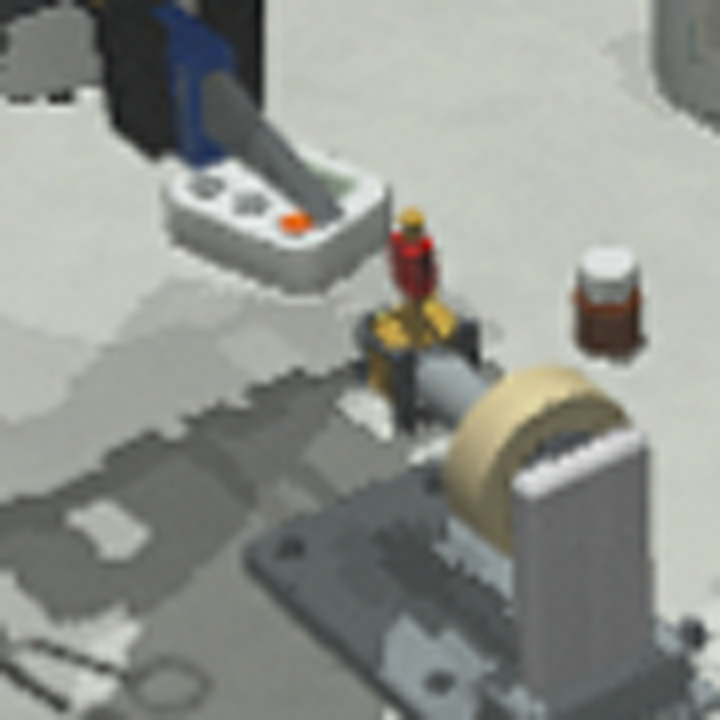

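View pics/t5.png

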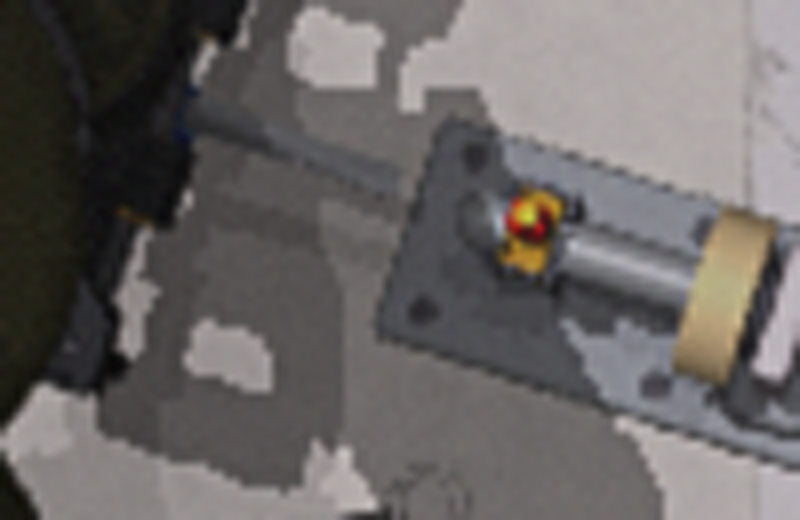

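```bash
python3 -c "
from h import *
im=cv2.imread('pics/topavg2.png')[:,:,::-1]
im=np.clip(im.astype(float)*1.5,0,255).astype(np.uint8)
crop(im,208,210,50,36,16,'pics/t6.png')
im=cv2.imread('pics/sceneavg2.png')[:,:,::-1]
crop(im,196,178,50,50,12,'pics/s6.png')
s=r.get_state();R=Rot.from_quat(s['eef_rot']).as_matrix()
g=s['tool_pos']+R[:,1]*.1497
for l in (.02,.05,.086):
  for w in(-.0045,.0045):
    P=g+R[:,0]*l+R[:,1]*.007+R[:,2]*w
    for n,u0,v0,k in(('top',208,210,16),('scene',196,178,12)):
      p=proj(n,P); print(l,w,n,((p-[u0,v0]+.5)*k).round(0))
"
```

```text
0.02 -0.0045 top [101. 196.]
0.02 -0.0045 scene [119. 176.]
0.02 0.0045 top [120. 141.]
0.02 0.0045 scene [156. 162.]
0.05 -0.0045 top [288. 255.]
0.05 -0.0045 scene [197. 238.]
0.05 0.0045 top [307. 199.]
0.05 0.0045 scene [235. 224.]
0.086 -0.0045 top [512. 326.]
0.086 -0.0045 scene [294. 316.]
0.086 0.0045 top [531. 270.]
0.086 0.0045 scene [332. 301.]
```

View pics/t6.png

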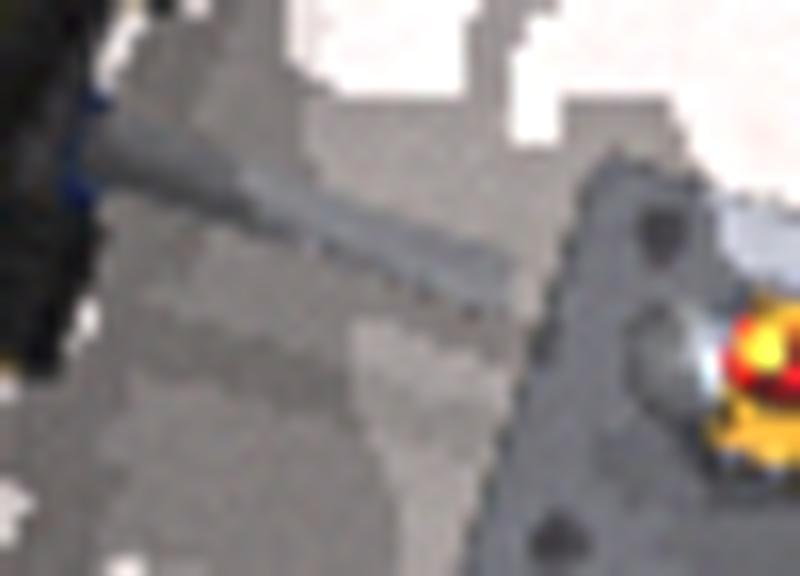

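View pics/s6.png

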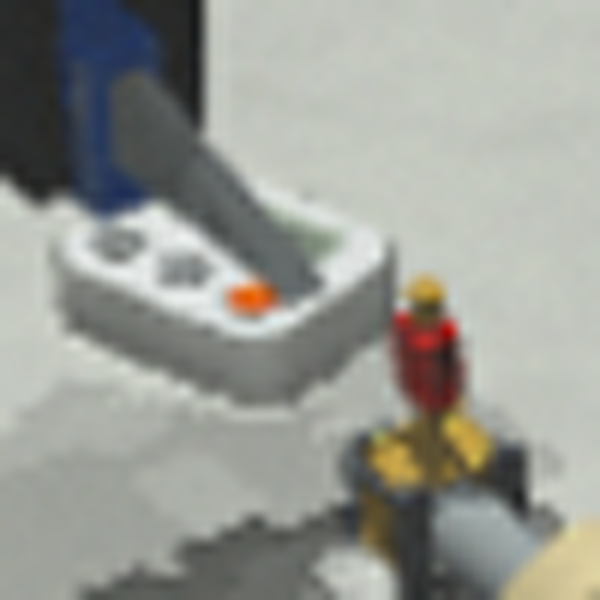

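```bash
python3 -c "
from h import *
im=cv2.imread('pics/topavg.png').astype(np.float32)
a=np.radians(-108.4);u=np.array([np.cos(a),np.sin(a)]);nn=np.array([-u[1],u[0]])
print('origin n: tab')
N=np.arange(.420,.4581,.001)
for z in(.09,):
  rows=[]
  for ds in(-.022,-.018,-.014,.013,.016,.020,.024,.028,.032,.036,.040):
    P=[proj('top',[*( (-.237+ds)*u+n*nn),z]) for n in N]; P=np.array(P,np.float32)
    v=cv2.remap(im,P[:,:1],P[:,1:],cv2.INTER_CUBIC).sum(2).ravel()/3
    rows.append(v); print(int(ds*1000),v.astype(int))
print((N*1000).astype(int))
"
```

```text
origin n: tab
-22 [ 99  98  98  97  99 102 105 108 112 113 104  89  76  69  70  75  83  89
  93  96  95  93  89  83  77  78  88 100 109 113 110 104  98  92  84  76
  72  76  82]
-18 [ 99  99 100 102 103 104 105 105  96  82  68  63  67  75  82  88  99 113
 124 128 123 115 109 102  91  82  78  85  98 108 111 111 112 112 111 110
 110 109 108]
-14 [103 104 104 102 100 101 100  95  89  80  72  68  72  79  88  97 104 117
 132 142 141 128 112 101  96  86  76  71  78  95 112 117 115 112 111 111
 111 110 109]
13 [ 52  46  40  36  37  36  37  37  35  34  42  57  73  85  89  96 110 125
 140 148 142 126 110  99  97  90  73  63  58  60  66  79  94 108 115 115
 112 108 106]
16 [ 57  54  53  53  55  56  54  50  47  47  51  61  72  83  91  93 101 118
 133 138 129 116 107 102  93  83  78  82  94 105 110 111 113 113 112 109
 108 107 107]
20 [ 56  58  58  58  58  55  51  46  41  41  49  61  75  83  87  98 106 117
 134 142 139 127 109  97  91  84  71  65  71  86 102 109 109 109 108 108
 108 108 108]
24 [ 56  57  57  57  55  51  46  43  43  46  53  65  74  83  89  93 103 119
 133 137 131 118 108 102  91 
[... 169 characters left out ...]
3  68  75  89 103 109 109 108 106 105
 105 106 107]
32 [ 77  75  69  59  52  48  44  43  45  49  55  65  73  81  89  94 105 121
 133 136 129 116 105  98  88  80  77  83  96 108 112 110 109 107 107 106
 106 105 106]
36 [110 106  91  77  64  53  46  42  40  44  51  60  73  82  88  99 106 118
 134 143 140 126 108  97  93  86  76  73  80  94 106 110 109 108 107 106
 106 106 106]
40 [104  90  76  64  60  58  52  47  46  48  56  67  75  84  90  93 104 120
 133 137 129 116 106 100  89  80  76  84  97 109 113 111 109 108 107 108
 109 110 110]
[420 421 422 423 424 425 426 427 428 429 430 431 432 433 434 435 436 437
 438 439 440 441 442 443 444 445 446 447 448 449 450 451 452 453 454 455
 456 457 458]
```

Call:
arm_command --deltas '[{"dx": 0.01, "dy": 0.005, "dz": 0.0012, "wx": 0, "wy": 0.002, "wz": 0}, {"dx": 0.02, "dy": 0.01, "dz": 0.0012, "wx": 0, "wy": 0.002, "wz": 0}, {"dx": 0.027, "dy": 0.01, "dz": 0.0012, "wx": 0, "wy": 0.002, "wz": 0}, {"dx": 0.027, "dy": 0.01, "dz": 0.0012, "wx": 0, "wy": 0.002, "wz": 0}, {"dx": 0.027, "dy": 0.01, "dz": 0.0012, "wx": 0, "wy": 0.002, "wz": 0}]'

```text
clock: 6.05
tool_pos: [0.5226, 0.1797, 0.2618]
eef_rot: [-0.413, 0.574, -0.574, 0.413]
contact_force: [1.0, -0.3, -0.5]
opening: 0.2
```

Call:
arm_command --deltas '[{"dx": 0, "dy": 0, "dz": 0, "wx": 0, "wy": 0, "wz": 0}, {"dx": 0, "dy": 0, "dz": 0, "wx": 0, "wy": 0, "wz": 0}, {"dx": 0, "dy": 0.001, "dz": 0, "wx": 0, "wy": 0, "wz": 0}, {"dx": 0, "dy": 0.002, "dz": 0, "wx": 0, "wy": 0, "wz": 0}, {"dx": 0, "dy": 0.002, "dz": 0, "wx": 0, "wy": 0, "wz": 0}]'

```text
clock: 6.55
tool_pos: [0.5225, 0.1801, 0.2596]
eef_rot: [-0.413, 0.574, -0.574, 0.413]
contact_force: [0.2, -0.2, -1.2]
opening: 0.206
```

```bash
python3 -c "
from h import *
cat=1
go([.5307,.2061,.122],-108.4,.1497)
for i in range(3): print(r.get_state()['contact_force'].round(2))
im=r.snapshot('scene'); crop(im,190,165,70,70,9,'pics/s7.png')
im=r.snapshot('top'); crop(im,205,205,70,45,11,'pics/t7.png')
s=r.get_state(); print(s['contact_force'])
"
```

```text
t 6.55 pos [0.5225 0.1801 0.2596] tilt/yaw -108.47 [-2.e-04  0.e+00 -1.e+00] q [-0.48  0.82  0.11  1.91 -0.2   0.42 -0.55]
F [ 0.22 -0.2  -1.24] M [-0.124  0.088 -0.001] open 0.206
shift mm(tool) [-27.3 -12.1  -0.4] turn deg [ 0.01 -0.07  0.  ] share [ 0.    -0.002  0.   ]
[ 0.22 -0.2  -1.24]
[ 0.22 -0.2  -1.24]
[ 0.22 -0.2  -1.24]
[ 0.38344731 -0.45428411 -0.96669123]
```

View pics/s7.png

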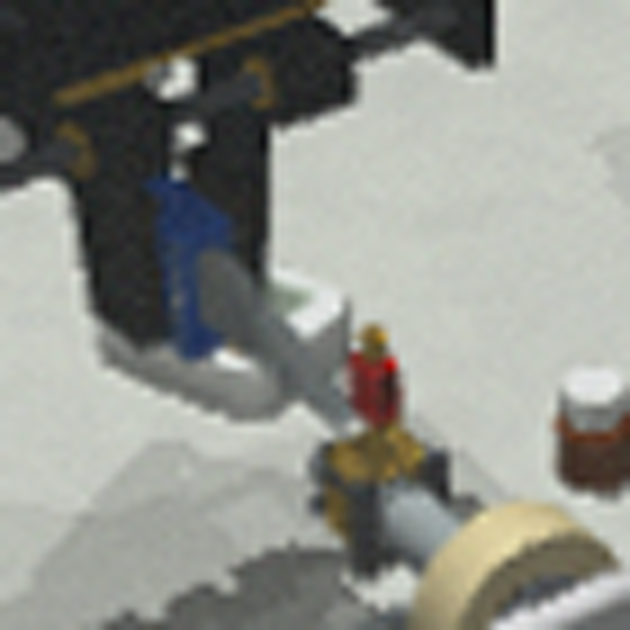

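View pics/t7.png

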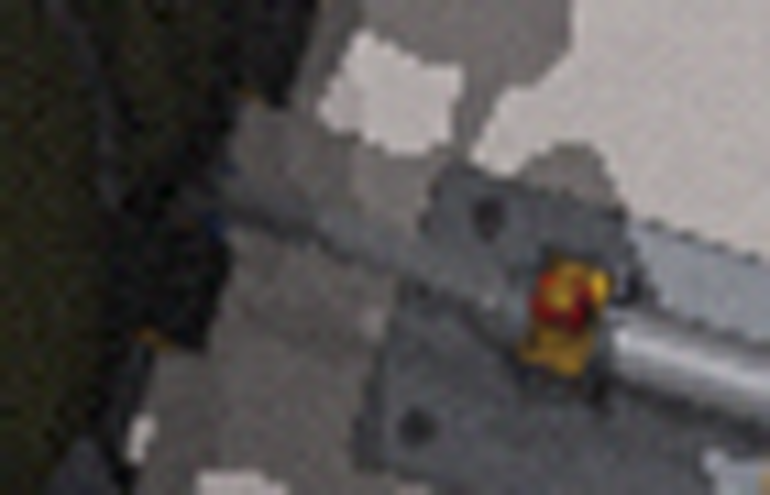

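Call:
arm_command --deltas '[{"dx": 0, "dy": 0.0005, "dz": 0, "wx": 0, "wy": 0, "wz": 0}, {"dx": 0, "dy": 0.001, "dz": 0, "wx": 0, "wy": 0, "wz": 0}, {"dx": 0, "dy": 0.0015, "dz": 0, "wx": 0, "wy": 0, "wz": 0}, {"dx": 0, "dy": 0.002, "dz": 0, "wx": 0, "wy": 0, "wz": 0}, {"dx": 0, "dy": 0.002, "dz": 0, "wx": 0, "wy": 0, "wz": 0}]'

```text
clock: 7.15
tool_pos: [0.5225, 0.18, 0.2576]
eef_rot: [-0.413, 0.574, -0.574, 0.413]
contact_force: [0.6, -0.7, -0.3]
opening: 0.198
```

Call:
arm_command --deltas '[{"dx": 0, "dy": 0.0005, "dz": 0, "wx": 0, "wy": 0, "wz": 0}, {"dx": 0, "dy": 0.001, "dz": 0, "wx": 0, "wy": 0, "wz": 0}, {"dx": 0, "dy": 0.0015, "dz": 0, "wx": 0, "wy": 0, "wz": 0}, {"dx": 0, "dy": 0.002, "dz": 0, "wx": 0, "wy": 0, "wz": 0}, {"dx": 0, "dy": 0.002, "dz": 0, "wx": 0, "wy": 0, "wz": 0}]'

```text
clock: 7.65
tool_pos: [0.5225, 0.18, 0.2556]
eef_rot: [-0.413, 0.574, -0.574, 0.413]
contact_force: [-0.4, 1.0, -0.7]
opening: 0.2
```

Tip at ~0.099; slower.

Call:
arm_command --deltas '[{"dx": 0, "dy": 0.0005, "dz": 0, "wx": 0, "wy": 0, "wz": 0}, {"dx": 0, "dy": 0.001, "dz": 0, "wx": 0, "wy": 0, "wz": 0}, {"dx": 0, "dy": 0.0015, "dz": 0, "wx": 0, "wy": 0, "wz": 0}, {"dx": 0, "dy": 0.0015, "dz": 0, "wx": 0, "wy": 0, "wz": 0}, {"dx": 0, "dy": 0.0015, "dz": 0, "wx": 0, "wy": 0, "wz": 0}]'

```text
clock: 8.15
tool_pos: [0.5225, 0.18, 0.2542]
eef_rot: [-0.413, 0.574, -0.574, 0.413]
contact_force: [0.7, -0.3, -0.4]
opening: 0.203
```

Call:
arm_command --deltas '[{"dx": 0, "dy": 0.0005, "dz": 0, "wx": 0, "wy": 0, "wz": 0}, {"dx": 0, "dy": 0.001, "dz": 0, "wx": 0, "wy": 0, "wz": 0}, {"dx": 0, "dy": 0.0015, "dz": 0, "wx": 0, "wy": 0, "wz": 0}, {"dx": 0, "dy": 0.0015, "dz": 0, "wx": 0, "wy": 0, "wz": 0}, {"dx": 0, "dy": 0.0015, "dz": 0, "wx": 0, "wy": 0, "wz": 0}]'

```text
clock: 8.65
tool_pos: [0.5225, 0.18, 0.2528]
eef_rot: [-0.413, 0.574, -0.574, 0.413]
contact_force: [0.6, -0.2, -0.2]
opening: 0.206
```

```bash
python3 -c "
from h import *
go([.5307,.2061,.122],-108.4,.1497)"
```

```text
t 8.65 pos [0.5225 0.18   0.2528] tilt/yaw -108.48 [ 0.e+00  1.e-04 -1.e+00] q [-0.48  0.83  0.11  1.91 -0.2   0.41 -0.55]
F [ 0.63 -0.19 -0.19] M [-0.121  0.115 -0.028] open 0.206
shift mm(tool) [-27.3 -18.9  -0.5] turn deg [-0.   -0.08 -0.01] share [-0.    -0.002 -0.   ]
```

Call:
arm_command --deltas '[{"dx": 0, "dy": 0.0005, "dz": 0, "wx": 0, "wy": 0, "wz": 0}, {"dx": 0, "dy": 0.001, "dz": 0, "wx": 0, "wy": 0, "wz": 0}, {"dx": 0, "dy": 0.001, "dz": 0, "wx": 0, "wy": 0, "wz": 0}, {"dx": 0, "dy": 0.001, "dz": 0, "wx": 0, "wy": 0, "wz": 0}, {"dx": 0, "dy": 0.001, "dz": 0, "wx": 0, "wy": 0, "wz": 0}]'

```text
clock: 9.15
tool_pos: [0.5226, 0.18, 0.2519]
eef_rot: [0.413, -0.574, 0.574, -0.413]
contact_force: [-0.4, -1.0, 3.5]
opening: 0.197
```

```bash
python3 -c "
from h import *
go([.5307,.2061,.122],-108.4,.1497)
im=r.snapshot('scene'); crop(im,190,165,70,70,9,'pics/s8.png');
print(r.get_state()['contact_force'],r.get_state()['moment'],r.get_state()['tool_pos'])
im=r.snapshot('scene')
print(r.get_state()['contact_force'],r.get_state()['moment'])"
```

```text
t 9.15 pos [0.5226 0.18   0.2519] tilt/yaw -108.49 [ 2.e-04  1.e-04 -1.e+00] q [-0.48  0.83  0.11  1.91 -0.2   0.41 -0.55]
F [-0.36 -0.96  3.48] M [-0.382  0.26  -0.029] open 0.197
shift mm(tool) [-27.4 -19.8  -0.6] turn deg [-0.01 -0.09 -0.01] share [-0.    -0.002 -0.   ]
[-0.5855279   0.64267988  3.37293227] [-0.37752371  0.2693409  -0.02915298] [0.52257553 0.17998474 0.25182602]
[0.11991327 0.28434957 4.45078335] [-0.42424747  0.21661722 -0.04002929]
```

View pics/s8.png

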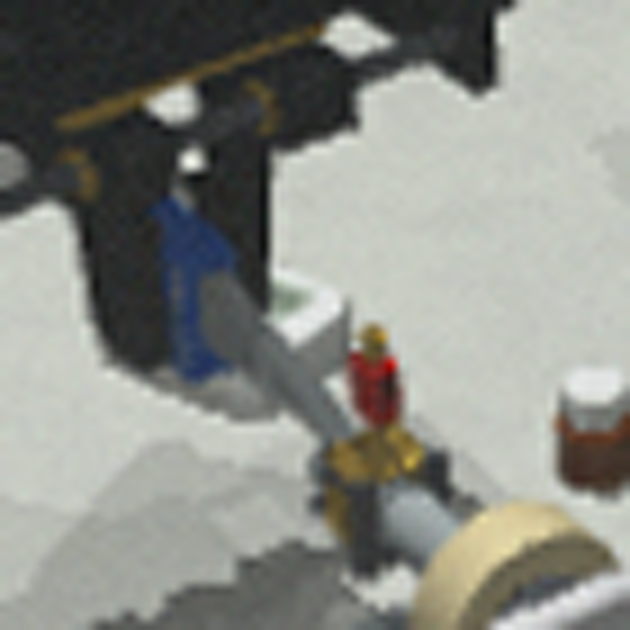

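Call:
arm_command --deltas '[{"dx": 0, "dy": -0.0008, "dz": 0, "wx": 0, "wy": 0, "wz": 0}, {"dx": 0.0015, "dy": -0.0008, "dz": 0, "wx": 0, "wy": 0, "wz": 0}, {"dx": 0.003, "dy": -0.0008, "dz": 0, "wx": 0, "wy": 0, "wz": 0}, {"dx": 0.0045, "dy": -0.0008, "dz": 0, "wx": 0, "wy": 0, "wz": 0}, {"dx": 0.005, "dy": -0.0008, "dz": 0, "wx": 0, "wy": 0, "wz": 0}]'

```text
clock: 9.75
tool_pos: [0.5209, 0.175, 0.2525]
eef_rot: [-0.413, 0.574, -0.574, 0.413]
contact_force: [0.4, 0.4, 1.5]
opening: 0.203
```

```bash
cat >> h.py <<'E'
def sf():
    a=np.radians(-108.4);u=np.array([np.cos(a),np.sin(a)]);nn=np.array([-u[1],u[0]])
    s=r.get_state(); p=s['tool_pos']; F=s['contact_force']
    M=s['moment']
    print('t %.2f tip s rel clip %.1f mm, n %.1f, tipz %.1f; Fu %.2f Fn %.2f Fz %.2f Mu %.3f Mn %.3f Mz %.3f'%(s['clock'],(p[:2]@u+.086+.237)*1e3,p[:2]@nn*1e3,(p[2]-.1567)*1e3,F[:2]@u,F[:2]@nn,F[2],M[:2]@u,M[:2]@nn,M[2]))
E
python3 -c "
from h import *
sf()"
```

```text
t 9.75 tip s rel clip -7.5 mm, n 439.0, tipz 95.8; Fu -0.48 Fn 0.27 Fz 1.47 Mu -0.101 Mn -0.169 Mz -0.004
```

Call:
arm_command --deltas '[{"dx": 0.001, "dy": -0.0003, "dz": 0, "wx": 0, "wy": 0, "wz": 0}, {"dx": 0.002, "dy": -0.0003, "dz": 0, "wx": 0, "wy": 0, "wz": 0}, {"dx": 0.003, "dy": -0.0003, "dz": 0, "wx": 0, "wy": 0, "wz": 0}, {"dx": 0.004, "dy": -0.0003, "dz": 0, "wx": 0, "wy": 0, "wz": 0}, {"dx": 0.004, "dy": -0.0003, "dz": 0, "wx": 0, "wy": 0, "wz": 0}]'

```text
clock: 10.25
tool_pos: [0.5196, 0.1712, 0.2528]
eef_rot: [0.413, -0.574, 0.574, -0.413]
contact_force: [-0.7, -0.1, -0.1]
opening: 0.202
```

```bash
python3 -c "
from h import *
sf()"
```

```text
t 10.25 tip s rel clip -3.4 mm, n 439.0, tipz 96.1; Fu 0.35 Fn -0.67 Fz -0.12 Mu -0.080 Mn -0.228 Mz 0.009
```

Call:
arm_command --deltas '[{"dx": 0.001, "dy": 0, "dz": 0, "wx": 0, "wy": 0, "wz": 0}, {"dx": 0.002, "dy": 0, "dz": 0, "wx": 0, "wy": 0, "wz": 0}, {"dx": 0.003, "dy": 0, "dz": 0, "wx": 0, "wy": 0, "wz": 0}, {"dx": 0.004, "dy": 0, "dz": 0, "wx": 0, "wy": 0, "wz": 0}, {"dx": 0.004, "dy": 0, "dz": 0, "wx": 0, "wy": 0, "wz": 0}]'

```text
clock: 10.75
tool_pos: [0.5184, 0.1675, 0.2528]
eef_rot: [0.413, -0.574, 0.574, -0.413]
contact_force: [1.7, 0.1, 0.7]
opening: 0.202
```

```bash
python3 -c "
from h import *
sf()"
```

```text
t 10.75 tip s rel clip 0.5 mm, n 439.0, tipz 96.1; Fu -0.63 Fn 1.61 Fz 0.69 Mu -0.068 Mn -0.262 Mz 0.033
```

Call:
arm_command --deltas '[{"dx": 0.001, "dy": 0, "dz": 0, "wx": 0, "wy": 0, "wz": 0}, {"dx": 0.002, "dy": 0, "dz": 0, "wx": 0, "wy": 0, "wz": 0}, {"dx": 0.003, "dy": 0, "dz": 0, "wx": 0, "wy": 0, "wz": 0}, {"dx": 0.004, "dy": 0, "dz": 0, "wx": 0, "wy": 0, "wz": 0}, {"dx": 0.004, "dy": 0, "dz": 0, "wx": 0, "wy": 0, "wz": 0}]'

```text
clock: 11.25
tool_pos: [0.5173, 0.1642, 0.2529]
eef_rot: [-0.413, 0.574, -0.574, 0.414]
contact_force: [0.7, 1.9, 0.7]
opening: 0.202
```

```bash
python3 -c "
from h import *
sf()
im=r.snapshot('scene'); crop(im,190,165,70,70,9,'pics/s9.png');sf()
im=r.snapshot('top'); crop(im,205,205,70,45,11,'pics/t9.png');sf()
"
```

```text
t 11.25 tip s rel clip 3.9 mm, n 439.0, tipz 96.2; Fu -2.08 Fn 0.10 Fz 0.71 Mu -0.025 Mn 0.286 Mz 0.034
t 11.30 tip s rel clip 3.9 mm, n 439.0, tipz 96.2; Fu -1.82 Fn -0.64 Fz 1.02 Mu -0.066 Mn 0.306 Mz 0.042
t 11.35 tip s rel clip 3.9 mm, n 439.0, tipz 96.2; Fu -1.69 Fn 0.38 Fz 0.94 Mu -0.007 Mn 0.295 Mz -0.005
```

View pics/s9.png

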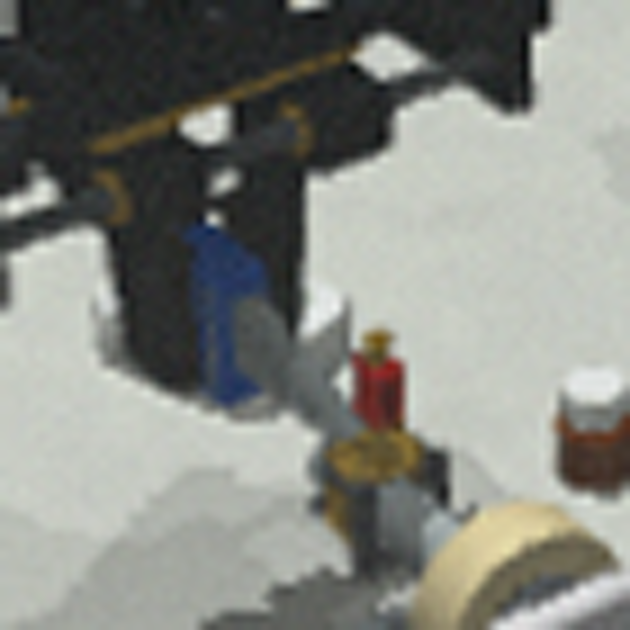

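View pics/t9.png

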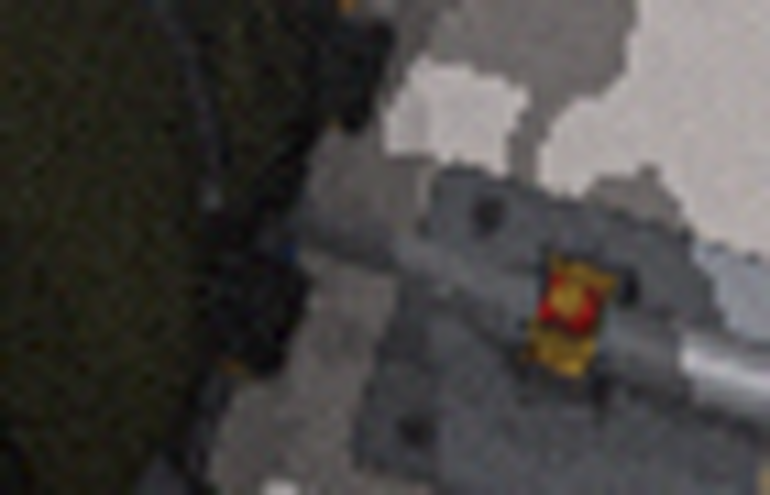

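Call:
arm_command --deltas '[{"dx": 0.001, "dy": 0, "dz": 0, "wx": 0, "wy": 0, "wz": 0}, {"dx": 0.002, "dy": 0, "dz": 0, "wx": 0, "wy": 0, "wz": 0}, {"dx": 0.003, "dy": 0, "dz": 0, "wx": 0, "wy": 0, "wz": 0}, {"dx": 0.004, "dy": 0, "dz": 0, "wx": 0, "wy": 0, "wz": 0}, {"dx": 0.004, "dy": 0, "dz": 0, "wx": 0, "wy": 0, "wz": 0}]'

```text
clock: 11.85
tool_pos: [0.5159, 0.1601, 0.2529]
eef_rot: [-0.413, 0.574, -0.574, 0.413]
contact_force: [1.6, 3.6, 1.0]
opening: 0.201
```

```bash
python3 -c "
from h import *
sf()"
```

```text
t 11.85 tip s rel clip 8.2 mm, n 439.0, tipz 96.2; Fu -3.90 Fn 0.34 Fz 0.97 Mu -0.009 Mn 0.673 Mz 0.011
```

Call:
arm_command --deltas '[{"dx": 0.001, "dy": 0, "dz": 0, "wx": 0, "wy": 0, "wz": 0}, {"dx": 0.002, "dy": 0, "dz": 0, "wx": 0, "wy": 0, "wz": 0}, {"dx": 0.003, "dy": 0, "dz": 0, "wx": 0, "wy": 0, "wz": 0}, {"dx": 0.004, "dy": 0, "dz": 0, "wx": 0, "wy": 0, "wz": 0}, {"dx": 0.005, "dy": 0, "dz": 0, "wx": 0, "wy": 0, "wz": 0}]'

```text
clock: 12.35
tool_pos: [0.5142, 0.1552, 0.2528]
eef_rot: [-0.413, 0.574, -0.574, 0.413]
contact_force: [1.9, 3.5, 0.9]
opening: 0.202
```

```bash
python3 -c "
from h import *
sf()"
```

```text
t 12.35 tip s rel clip 13.4 mm, n 438.9, tipz 96.1; Fu -3.93 Fn 0.73 Fz 0.93 Mu -0.055 Mn 0.679 Mz 0.018
```

Call:
arm_command --deltas '[{"dx": 0.001, "dy": 0, "dz": 0, "wx": 0, "wy": 0, "wz": 0}, {"dx": 0.002, "dy": 0, "dz": 0, "wx": 0, "wy": 0, "wz": 0}, {"dx": 0.003, "dy": 0, "dz": 0, "wx": 0, "wy": 0, "wz": 0}, {"dx": 0.004, "dy": 0, "dz": 0, "wx": 0, "wy": 0, "wz": 0}, {"dx": 0.004, "dy": 0, "dz": 0, "wx": 0, "wy": 0, "wz": 0}]'

```text
clock: 12.85
tool_pos: [0.5129, 0.1511, 0.2528]
eef_rot: [0.413, -0.574, 0.574, -0.413]
contact_force: [0.6, 2.2, 1.5]
opening: 0.199
```

```bash
python3 -c "
from h import *
sf()"
```

```text
t 12.85 tip s rel clip 17.7 mm, n 439.0, tipz 96.1; Fu -2.26 Fn -0.17 Fz 1.46 Mu 0.003 Mn 0.303 Mz 0.003
```

```bash
python3 -c "
from h import *
im=r.snapshot('scene'); crop(im,190,165,70,70,9,'pics/s10.png');sf()
im=r.snapshot('top'); crop(im,205,205,70,45,11,'pics/t10.png');sf()
"
```

```text
t 12.90 tip s rel clip 17.7 mm, n 439.0, tipz 96.1; Fu -3.24 Fn 0.43 Fz 2.13 Mu 0.054 Mn 0.270 Mz 0.013
t 12.95 tip s rel clip 17.7 mm, n 439.0, tipz 96.1; Fu -2.48 Fn -0.24 Fz 1.49 Mu 0.012 Mn 0.249 Mz 0.089
```

View pics/s10.png

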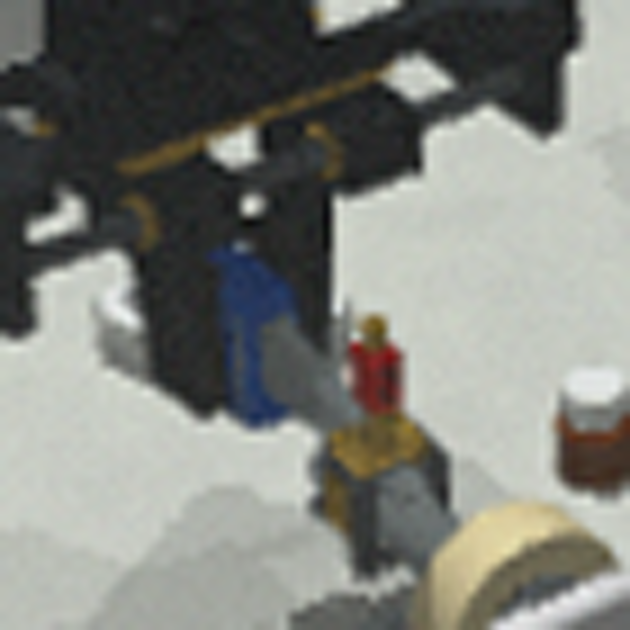

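View pics/t10.png

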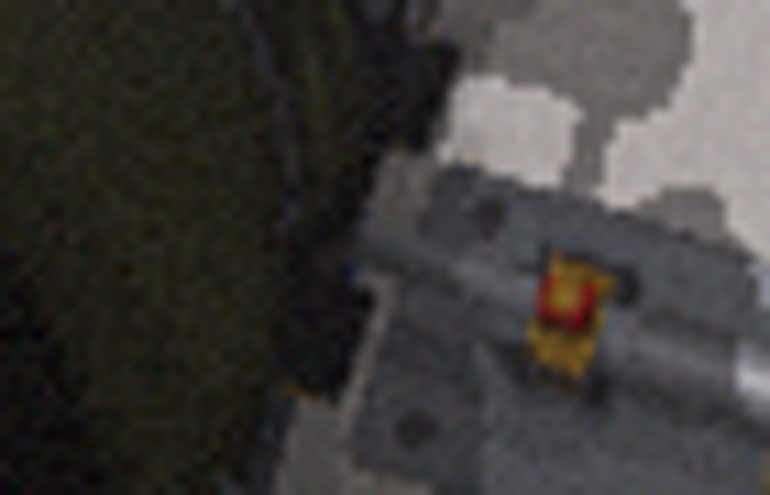

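Call:
arm_command --deltas '[{"dx": 0.001, "dy": 0, "dz": 0, "wx": 0, "wy": 0, "wz": 0}, {"dx": 0.002, "dy": 0, "dz": 0, "wx": 0, "wy": 0, "wz": 0}, {"dx": 0.003, "dy": 0, "dz": 0, "wx": 0, "wy": 0, "wz": 0}, {"dx": 0.004, "dy": 0, "dz": 0, "wx": 0, "wy": 0, "wz": 0}, {"dx": 0.004, "dy": 0, "dz": 0, "wx": 0, "wy": 0, "wz": 0}]'

```text
clock: 13.45
tool_pos: [0.5116, 0.1474, 0.2528]
eef_rot: [0.413, -0.574, 0.574, -0.413]
contact_force: [1.7, 1.2, 1.1]
opening: 0.202
```

```bash
python3 -c "
from h import *
sf()"
```

```text
t 13.45 tip s rel clip 21.7 mm, n 438.9, tipz 96.1; Fu -1.68 Fn 1.25 Fz 1.13 Mu -0.038 Mn 0.217 Mz -0.022
```

Call:
arm_command --deltas '[{"dx": 0.001, "dy": 0, "dz": 0, "wx": 0, "wy": 0, "wz": 0}, {"dx": 0.002, "dy": 0, "dz": 0, "wx": 0, "wy": 0, "wz": 0}, {"dx": 0.003, "dy": 0, "dz": 0, "wx": 0, "wy": 0, "wz": 0}, {"dx": 0.004, "dy": 0, "dz": 0, "wx": 0, "wy": 0, "wz": 0}, {"dx": 0.004, "dy": 0, "dz": 0, "wx": 0, "wy": 0, "wz": 0}]'

```text
clock: 13.95
tool_pos: [0.5103, 0.1436, 0.2528]
eef_rot: [0.413, -0.574, 0.574, -0.413]
contact_force: [0.1, 2.2, 1.1]
opening: 0.202
```

```bash
python3 -c "
from h import *
sf()"
```

```text
t 13.95 tip s rel clip 25.7 mm, n 438.9, tipz 96.1; Fu -2.14 Fn -0.63 Fz 1.11 Mu -0.025 Mn 0.123 Mz 0.051
```

Call:
arm_command --deltas '[{"dx": 0.001, "dy": 0, "dz": 0, "wx": 0, "wy": 0, "wz": 0}, {"dx": 0.002, "dy": 0, "dz": 0, "wx": 0, "wy": 0, "wz": 0}, {"dx": 0.003, "dy": 0, "dz": 0, "wx": 0, "wy": 0, "wz": 0}, {"dx": 0.004, "dy": 0, "dz": 0, "wx": 0, "wy": 0, "wz": 0}, {"dx": 0.004, "dy": 0, "dz": 0, "wx": 0, "wy": 0, "wz": 0}]'

```text
clock: 14.45
tool_pos: [0.5091, 0.1397, 0.2528]
eef_rot: [0.413, -0.574, 0.574, -0.413]
contact_force: [-0.4, 0.7, 2.1]
opening: 0.2
```

```bash
python3 -c "
from h import *
sf()"
```

```text
t 14.45 tip s rel clip 29.8 mm, n 438.9, tipz 96.1; Fu -0.56 Fn -0.57 Fz 2.14 Mu -0.093 Mn -0.004 Mz -0.019
```

Call:
arm_command --deltas '[{"dx": 0.001, "dy": 0, "dz": 0, "wx": 0, "wy": 0, "wz": 0}, {"dx": 0.002, "dy": 0, "dz": 0, "wx": 0, "wy": 0, "wz": 0}, {"dx": 0.003, "dy": 0, "dz": 0, "wx": 0, "wy": 0, "wz": 0}, {"dx": 0.003, "dy": 0, "dz": 0, "wx": 0, "wy": 0, "wz": 0}, {"dx": 0.003, "dy": 0, "dz": 0, "wx": 0, "wy": 0, "wz": 0}]'

```text
clock: 14.95
tool_pos: [0.5081, 0.137, 0.2528]
eef_rot: [0.413, -0.574, 0.574, -0.413]
contact_force: [0.7, 0.4, 3.8]
opening: 0.199
```

```bash
python3 -c "
from h import *
sf()
im=r.snapshot('scene'); crop(im,190,165,70,70,9,'pics/s11.png');sf()
im=r.snapshot('top'); crop(im,205,205,70,45,11,'pics/t11.png');sf()
"
```

```text
t 14.95 tip s rel clip 32.6 mm, n 438.9, tipz 96.1; Fu -0.63 Fn 0.53 Fz 3.76 Mu -0.047 Mn -0.138 Mz -0.001
t 15.00 tip s rel clip 32.6 mm, n 438.9, tipz 96.1; Fu 0.59 Fn -0.20 Fz 3.15 Mu -0.065 Mn -0.196 Mz 0.024
t 15.05 tip s rel clip 32.6 mm, n 438.9, tipz 96.1; Fu 0.52 Fn 0.70 Fz 2.89 Mu -0.042 Mn -0.250 Mz -0.042
```

View pics/s11.png

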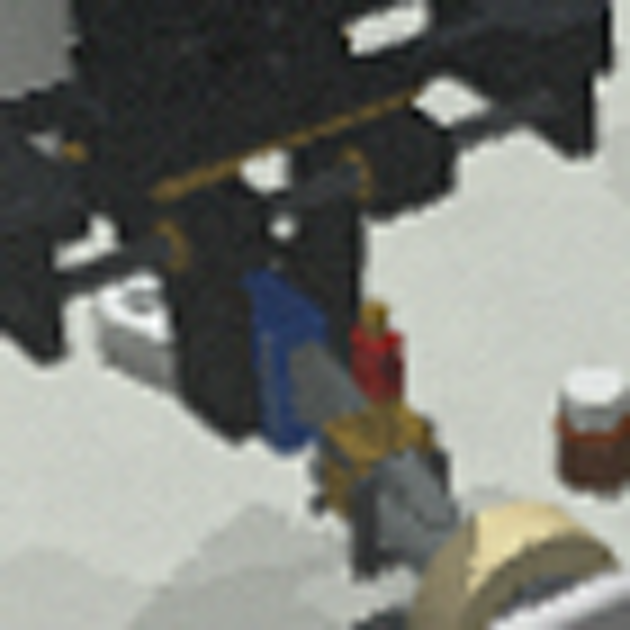

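View pics/t11.png

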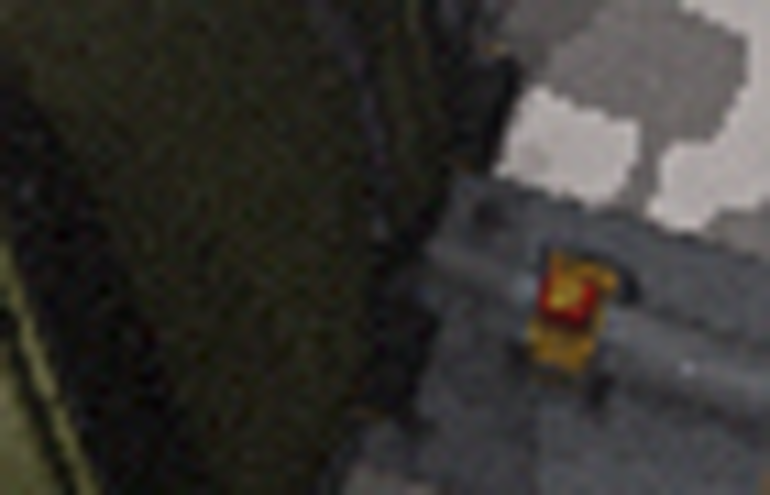

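```bash
python3 -c "
from h import *
f=lambda U,V,u,v,k:((U+.5)/k-.5+u,(V+.5)/k-.5+v)
print(two(f(376,314,190,165,9),f(567,287,205,205,11)))
print(two(f(374,335,190,165,9),f(567,287,205,205,11)))
"
```

```text
(array([0.49121542, 0.0841433 , 0.14656908]), np.float64(0.0010886190547850986))
(array([0.49183633, 0.08494771, 0.13961092]), np.float64(0.0021448396576302054))
```

Call:
arm_command --deltas '[{"dx": 0.0005, "dy": -0.0002, "dz": 0, "wx": 0, "wy": 0, "wz": 0}, {"dx": 0.001, "dy": -0.0003, "dz": 0, "wx": 0, "wy": 0, "wz": 0}, {"dx": 0.0015, "dy": -0.0003, "dz": 0, "wx": 0, "wy": 0, "wz": 0}, {"dx": 0.0015, "dy": -0.0003, "dz": 0, "wx": 0, "wy": 0, "wz": 0}, {"dx": 0.0015, "dy": -0.0003, "dz": 0, "wx": 0, "wy": 0, "wz": 0}]'

```text
clock: 15.55
tool_pos: [0.5076, 0.1358, 0.253]
eef_rot: [-0.413, 0.574, -0.574, 0.413]
contact_force: [0.4, 0.5, 0.4]
opening: 0.203
```

```bash
python3 -c "
from h import *
sf()"
```

```text
t 15.55 tip s rel clip 33.9 mm, n 438.8, tipz 96.3; Fu -0.61 Fn 0.17 Fz 0.36 Mu -0.099 Mn -0.185 Mz -0.014
```

Call:
arm_command --deltas '[{"dx": -0.001, "dy": 0, "dz": 0, "wx": 0, "wy": 0, "wz": 0}, {"dx": -0.003, "dy": 0, "dz": 0, "wx": 0, "wy": 0, "wz": 0}, {"dx": -0.006, "dy": 0, "dz": 0, "wx": 0, "wy": 0, "wz": 0}, {"dx": -0.009, "dy": 0, "dz": 0, "wx": 0, "wy": 0, "wz": 0}, {"dx": -0.012, "dy": 0, "dz": 0, "wx": 0, "wy": 0, "wz": 0}]'

```text
clock: 16.05
tool_pos: [0.5117, 0.1477, 0.253]
eef_rot: [-0.413, 0.574, -0.574, 0.413]
contact_force: [-0.2, -1.0, 0.7]
opening: 0.2
```

```bash
python3 -c "
from h import *
sf()
im=r.snapshot('scene'); crop(im,190,165,70,70,9,'pics/s12.png');sf()
im=r.snapshot('top'); crop(im,205,205,70,45,11,'pics/t12.png');sf()
"
```

```text
t 16.05 tip s rel clip 21.4 mm, n 438.9, tipz 96.3; Fu 1.03 Fn 0.13 Fz 0.72 Mu -0.071 Mn -0.186 Mz -0.030
t 16.10 tip s rel clip 20.8 mm, n 438.8, tipz 96.4; Fu -0.12 Fn 0.10 Fz -0.22 Mu -0.116 Mn -0.126 Mz -0.030
t 16.15 tip s rel clip 21.0 mm, n 438.8, tipz 96.4; Fu 0.57 Fn -0.31 Fz -0.13 Mu -0.027 Mn -0.099 Mz 0.009
```

View pics/s12.png

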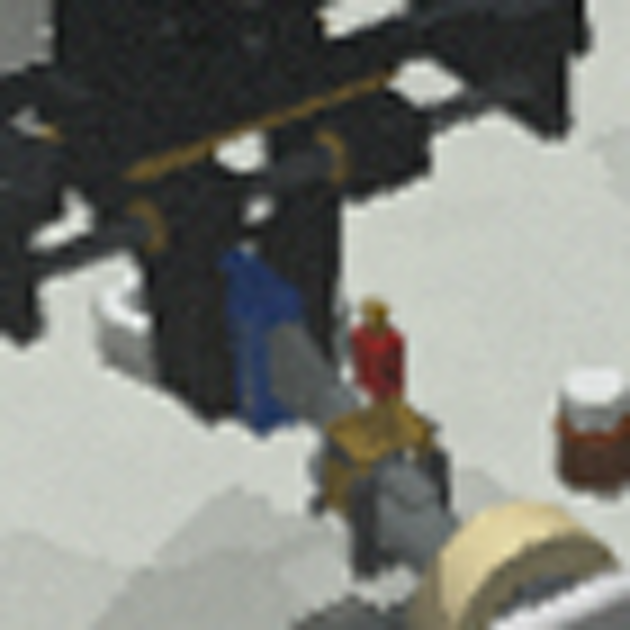

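View pics/t12.png

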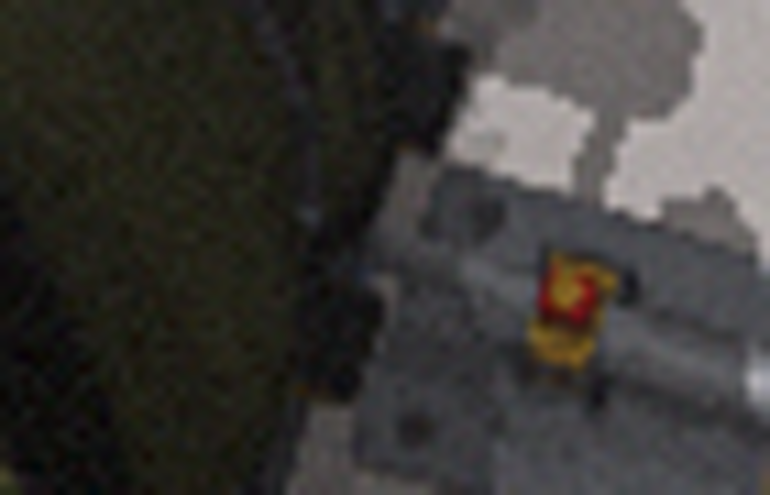

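Call:
arm_command --deltas '[{"dx": -0.004, "dy": 0, "dz": 0, "wx": 0, "wy": 0, "wz": 0}, {"dx": -0.009, "dy": 0, "dz": 0, "wx": 0, "wy": 0, "wz": 0}, {"dx": -0.014, "dy": 0, "dz": 0, "wx": 0, "wy": 0, "wz": 0}, {"dx": -0.02, "dy": 0, "dz": 0, "wx": 0, "wy": 0, "wz": 0}, {"dx": -0.027, "dy": 0, "dz": 0, "wx": 0, "wy": 0, "wz": 0}]'

```text
clock: 16.65
tool_pos: [0.5203, 0.1734, 0.2531]
eef_rot: [-0.413, 0.574, -0.574, 0.413]
contact_force: [0.1, 0.4, -0.6]
opening: 0.207
```

Call:
arm_command --deltas '[{"dx": -0.008, "dy": 0, "dz": 0, "wx": 0, "wy": 0, "wz": 0}, {"dx": -0.018, "dy": 0, "dz": 0, "wx": 0, "wy": 0, "wz": 0}, {"dx": -0.03, "dy": 0, "dz": 0, "wx": 0, "wy": 0, "wz": 0}, {"dx": -0.05, "dy": 0, "dz": 0, "wx": 0, "wy": 0, "wz": 0}, {"dx": -0.07, "dy": -0.01, "dz": 0, "wx": 0, "wy": 0, "wz": 0}]'

```text
clock: 17.15
tool_pos: [0.5421, 0.2405, 0.2622]
eef_rot: [-0.414, 0.574, -0.574, 0.412]
contact_force: [0.5, 0.6, -0.4]
opening: 0.206
```

```bash
python3 -c "
from h import *
sf(); go([.5025,.3344,.05],-104.5,.1497)
im=r.snapshot('scene'); crop(im,170,165,90,70,8,'pics/s13.png')
"
```

```text
t 17.15 tip s rel clip -76.3 mm, n 438.5, tipz 105.5; Fu -0.69 Fn 0.33 Fz -0.44 Mu -0.075 Mn -0.096 Mz -0.029
t 17.15 pos [0.5421 0.2405 0.2622] tilt/yaw -108.48 [-2.2e-03 -8.0e-04 -1.0e+00] q [-0.57  0.85  0.14  1.78 -0.21  0.52 -0.62]
F [ 0.53  0.56 -0.44] M [-0.068  0.101 -0.029] open 0.206
shift mm(tool) [-76.6  62.6 -67.2] turn deg [ 0.11 -3.98  0.08] share [ 0.002 -0.088  0.002]
```

View pics/s13.png

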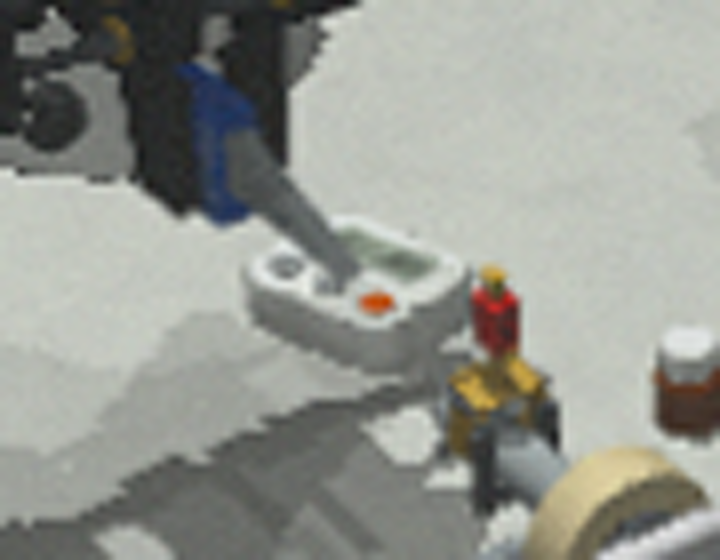

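Call:
arm_command --deltas '[{"dx": -0.02, "dy": 0, "dz": -0.018, "wx": 0, "wy": -0.03, "wz": 0}, {"dx": -0.045, "dy": 0.005, "dz": -0.04, "wx": 0, "wy": -0.06, "wz": 0}, {"dx": -0.068, "dy": 0.02, "dz": -0.06, "wx": 0, "wy": -0.088, "wz": 0}, {"dx": -0.0766, "dy": 0.045, "dz": -0.0672, "wx": 0, "wy": -0.088, "wz": 0}, {"dx": -0.0766, "dy": 0.062, "dz": -0.0672, "wx": 0, "wy": -0.088, "wz": 0}]'

```text
clock: 17.7
tool_pos: [0.5011, 0.336, 0.1996]
eef_rot: [-0.434, 0.559, -0.557, 0.434]
contact_force: [-0.1, 0.9, -0.6]
opening: 0.199
```

Call:
arm_command --deltas '[{"dx": 0, "dy": 0, "dz": 0, "wx": 0, "wy": 0, "wz": 0}, {"dx": 0, "dy": 0.01, "dz": 0, "wx": 0, "wy": 0, "wz": 0}, {"dx": 0, "dy": 0.018, "dz": 0, "wx": 0, "wy": 0, "wz": 0}, {"dx": 0, "dy": 0.024, "dz": 0, "wx": 0, "wy": 0, "wz": 0}, {"dx": 0, "dy": 0.026, "dz": 0, "wx": 0, "wy": 0, "wz": 0}]'

```text
clock: 18.2
tool_pos: [0.5031, 0.3327, 0.1747]
eef_rot: [0.433, -0.559, 0.559, -0.432]
contact_force: [-0.1, -0.3, -0.6]
opening: 0.201
```

```bash
python3 -c "
from h import *
go([.5025,.3344,.017],-104.5,.1497)
im=r.snapshot('scene'); crop(im,120,165,110,80,7,'pics/s14.png')
"
```

```text
t 18.2 pos [0.5031 0.3327 0.1747] tilt/yaw -104.58 [-4.e-04 -3.e-04 -1.e+00] q [-0.72  1.    0.11  1.77 -0.24  0.39 -0.69]
F [-0.11 -0.28 -0.56] M [-0.089  0.133  0.011] open 0.201
shift mm(tool) [-1.5  8.  -1. ] turn deg [ 0.02 -0.08  0.02] share [ 0.    -0.002  0.001]
```

View pics/s14.png

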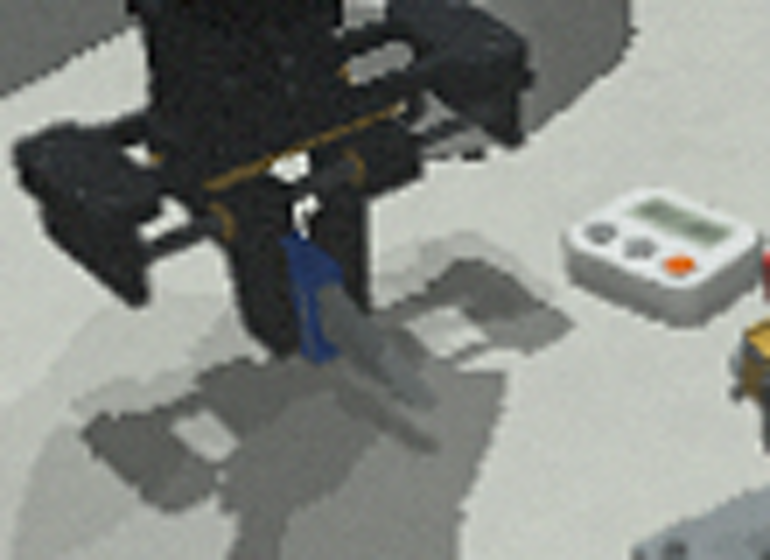

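Call:
arm_command --deltas '[{"dx": 0, "dy": 0.003, "dz": 0, "wx": 0, "wy": 0, "wz": 0}, {"dx": 0, "dy": 0.005, "dz": 0, "wx": 0, "wy": 0, "wz": 0}, {"dx": 0, "dy": 0.0065, "dz": 0, "wx": 0, "wy": 0, "wz": 0}, {"dx": 0, "dy": 0.0075, "dz": 0, "wx": 0, "wy": 0, "wz": 0}, {"dx": 0, "dy": 0.0075, "dz": 0, "wx": 0, "wy": 0, "wz": 0}]'

```text
clock: 18.75
tool_pos: [0.5029, 0.3333, 0.1676]
eef_rot: [-0.433, 0.559, -0.559, 0.433]
contact_force: [-0.0, 0.0, -0.9]
opening: 0.206
```

```bash
python3 -c "
from h import *
go([.5025,.3344,.017],-104.5,.1497)
"
```

```text
t 18.75 pos [0.5029 0.3333 0.1676] tilt/yaw -104.52 [-1.e-04  0.e+00 -1.e+00] q [-0.72  1.01  0.1   1.77 -0.24  0.38 -0.69]
F [-0.02  0.02 -0.91] M [-0.123  0.03  -0.008] open 0.206
shift mm(tool) [-1.   0.9 -0.6] turn deg [ 0.   -0.02 -0.  ] share [ 0. -0. -0.]
```

Call:
arm_command --deltas '[{"dx": 0, "dy": 0.0004, "dz": 0, "wx": 0, "wy": 0, "wz": 0}, {"dx": 0, "dy": 0.0008, "dz": 0, "wx": 0, "wy": 0, "wz": 0}, {"dx": 0, "dy": 0.001, "dz": 0, "wx": 0, "wy": 0, "wz": 0}, {"dx": 0, "dy": 0.001, "dz": 0, "wx": 0, "wy": 0, "wz": 0}, {"dx": 0, "dy": 0.001, "dz": 0, "wx": 0, "wy": 0, "wz": 0}]'

```text
clock: 19.25
tool_pos: [0.5029, 0.3333, 0.1667]
eef_rot: [-0.433, 0.559, -0.559, 0.433]
contact_force: [-0.5, -0.5, 0.9]
opening: 0.201
```

```bash
python3 -c "
from h import *
go([.5025,.3344,.017],-104.5,.1497)
"
```

```text
t 19.25 pos [0.5029 0.3333 0.1667] tilt/yaw -104.53 [ 1.e-04  2.e-04 -1.e+00] q [-0.72  1.01  0.1   1.77 -0.24  0.38 -0.69]
F [-0.54 -0.53  0.88] M [-0.077  0.121 -0.022] open 0.201
shift mm(tool) [-1.  -0.  -0.7] turn deg [-0.   -0.03 -0.01] share [-0.    -0.001 -0.   ]
```

Call:
arm_command --deltas '[{"dx": 0, "dy": 0, "dz": 0, "wx": 0, "wy": 0, "wz": 0}, {"dx": 0, "dy": 0, "dz": 0, "wx": 0, "wy": 0, "wz": 0}, {"dx": 0, "dy": 0, "dz": 0, "wx": 0, "wy": 0, "wz": 0}, {"dx": 0, "dy": 0, "dz": 0, "wx": 0, "wy": 0, "wz": 0}, {"dx": 0, "dy": 0, "dz": 0, "wx": 0, "wy": 0, "wz": 0}]' --claw 0

```text
clock: 19.75
tool_pos: [0.5029, 0.3332, 0.1666]
eef_rot: [-0.433, 0.559, -0.559, 0.433]
contact_force: [-0.1, 0.2, -0.5]
opening: 0.503
```

Call:
arm_command --deltas '[{"dx": 0, "dy": -0.01, "dz": 0, "wx": 0, "wy": 0, "wz": 0}, {"dx": 0, "dy": -0.04, "dz": 0, "wx": 0, "wy": 0, "wz": 0}, {"dx": 0, "dy": -0.08, "dz": 0, "wx": 0, "wy": 0, "wz": 0}, {"dx": 0, "dy": -0.12, "dz": 0, "wx": 0, "wy": 0, "wz": 0}, {"dx": 0, "dy": -0.155, "dz": 0, "wx": 0, "wy": 0, "wz": 0}]'

```text
clock: 20.25
tool_pos: [0.5029, 0.3331, 0.3244]
eef_rot: [0.432, -0.559, 0.559, -0.433]
contact_force: [0.6, 0.8, -0.1]
opening: 0.496
```

```bash
python3 -c "
from h import *
go([.4925,.0855,.19],-108.4)
im=r.snapshot('scene'); cv2.imwrite('pics/s15f.png',im[:,:,::-1]);crop(im,120,145,150,100,5,'pics/s15.png')
crop(im,215,185,50,50,12,'pics/s16.png')
im=r.snapshot('top');  crop(im,235,215,50,40,14,'pics/t16.png')
"
```

```text
t 20.25 pos [0.5029 0.3331 0.3244] tilt/yaw -104.54 [ 1.3e-03  9.0e-04 -1.0e+00] q [-0.76  0.77  0.18  1.72 -0.21  0.67 -0.72]
F [ 0.58  0.81 -0.09] M [-0.058  0.104 -0.014] open 0.496
shift mm(tool) [242.3 -12.9  52.1] turn deg [-0.06  3.86 -0.07] share [-0.001  0.086 -0.002]
```

View pics/s15.png

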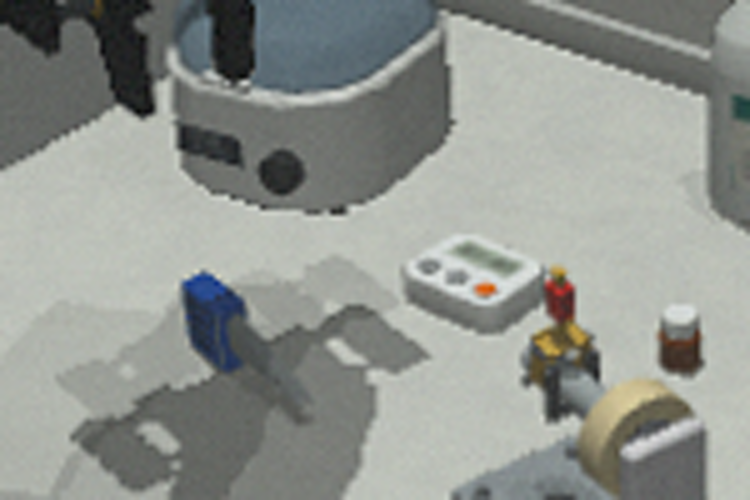

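View pics/s16.png

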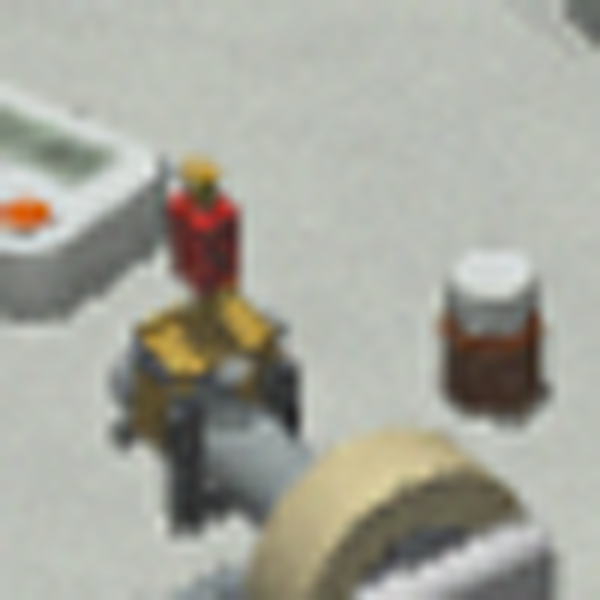

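View pics/t16.png

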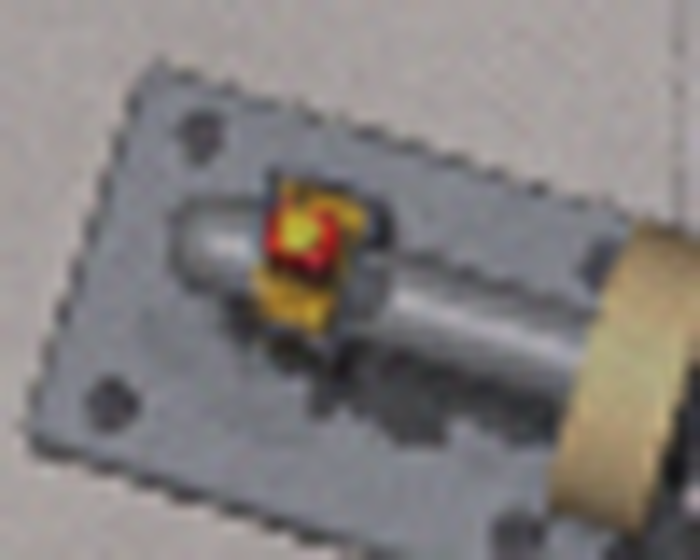

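```bash
python3 -c "
from h import *
f=lambda U,V,u,v,k:((U+.5)/k-.5+u,(V+.5)/k-.5+v)
print('knob',two(f(202,168,215,185,12),f(303,229,235,215,14)))
print('tab',two(f(205,238,215,185,12),f(302,241,235,215,14)))
print('bridge ctr',two(f(210,320,215,185,12),f(305,262,235,215,14)))
for z in(.125,.13,.135,.145): print(z,plane('top',*f(303,235,235,215,14),z),plane('scene',*f(204,215,215,185,12),z))
"
```

```text
knob (array([0.4903502 , 0.08355101, 0.14967507]), np.float64(0.0005393457596649138))
tab (array([0.49081557, 0.08444188, 0.13305006]), np.float64(0.00014267982075982197))
bridge ctr (array([0.49016437, 0.08452349, 0.11421491]), np.float64(0.0015068136079425486))
0.125 [0.4929085  0.08478807 0.125     ] [0.50673116 0.09714772 0.125     ]
0.13 [0.49221944 0.08449715 0.13      ] [0.50078834 0.09236063 0.13      ]
0.135 [0.49153038 0.08420623 0.135     ] [0.49484552 0.08757354 0.135     ]
0.145 [0.49015227 0.0836244  0.145     ] [0.48295988 0.07799936 0.145     ]
```

```bash
python3 -c "
from h import *
go([.4910,.0845,.19],-108.4)"
```

```text
t 20.35 pos [0.5045 0.3339 0.3273] tilt/yaw -104.55 [ 0.0086  0.0059 -0.9999] q [-0.76  0.77  0.18  1.72 -0.21  0.67 -0.72]
F [-0.2  -0.1  -1.14] M [-0.065  0.109  0.014] open 0.499
shift mm(tool) [244.7 -11.3  49.6] turn deg [-0.38  3.85 -0.46] share [-0.008  0.086 -0.01 ]
```

Call:
arm_command --deltas '[{"dx": 0.035, "dy": -0.01, "dz": 0.008, "wx": 0, "wy": 0.03, "wz": 0}, {"dx": 0.08, "dy": -0.01, "dz": 0.018, "wx": 0, "wy": 0.06, "wz": 0}, {"dx": 0.125, "dy": -0.01, "dz": 0.028, "wx": 0, "wy": 0.086, "wz": 0}, {"dx": 0.165, "dy": -0.01, "dz": 0.036, "wx": 0, "wy": 0.086, "wz": 0}, {"dx": 0.2, "dy": -0.01, "dz": 0.043, "wx": 0, "wy": 0.086, "wz": 0}]'

```text
clock: 20.85
tool_pos: [0.4937, 0.1264, 0.3315]
eef_rot: [0.414, -0.574, 0.574, -0.413]
contact_force: [0.7, -0.7, -0.1]
opening: 0.499
```

```bash
python3 -c "
from h import *
go([.4910,.0845,.19],-108.4)"
```

```text
t 20.85 pos [0.4937 0.1264 0.3315] tilt/yaw -108.47 [-8.e-04 -9.e-04 -1.e+00] q [-0.43  0.66  0.14  1.99 -0.18  0.5  -0.48]
F [ 0.73 -0.71 -0.11] M [-0.049  0.02   0.018] open 0.499
shift mm(tool) [40.6 -5.5 10.7] turn deg [ 0.03 -0.07  0.06] share [ 0.001 -0.001  0.001]
```

Call:
arm_command --deltas '[{"dx": 0.02, "dy": -0.004, "dz": 0.006, "wx": 0, "wy": 0, "wz": 0}, {"dx": 0.035, "dy": -0.004, "dz": 0.01, "wx": 0, "wy": 0, "wz": 0}, {"dx": 0.0406, "dy": -0.004, "dz": 0.0107, "wx": 0, "wy": 0, "wz": 0}, {"dx": 0.0406, "dy": -0.004, "dz": 0.0107, "wx": 0, "wy": 0, "wz": 0}, {"dx": 0.0406, "dy": -0.004, "dz": 0.0107, "wx": 0, "wy": 0, "wz": 0}]'

```text
clock: 21.35
tool_pos: [0.4916, 0.088, 0.3354]
eef_rot: [-0.414, 0.574, -0.573, 0.414]
contact_force: [-0.4, -0.1, -0.0]
opening: 0.501
```

```bash
python3 -c "
from h import *
go([.4910,.0845,.137],-108.4)
im=r.snapshot('scene'); crop(im,190,125,90,110,6,'pics/s17.png')"
```

```text
t 21.35 pos [0.4916 0.088  0.3354] tilt/yaw -108.32 [-3.e-04  8.e-04 -1.e+00] q [-0.35  0.64  0.13  2.02 -0.17  0.49 -0.42]
F [-0.42 -0.07 -0.02] M [-0.052  0.098  0.019] open 0.501
shift mm(tool) [ 3.5 51.4  0.5] turn deg [ 0.03  0.08 -0.04] share [ 0.001  0.002 -0.001]
```

View pics/s17.png

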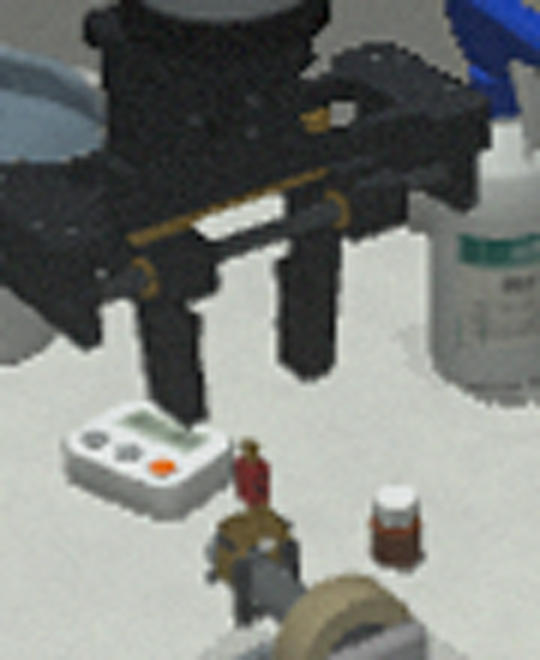

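Call:
arm_command --deltas '[{"dx": 0.0035, "dy": 0.01, "dz": 0.0005, "wx": 0, "wy": 0, "wz": 0}, {"dx": 0.0035, "dy": 0.022, "dz": 0.0005, "wx": 0, "wy": 0, "wz": 0}, {"dx": 0.0035, "dy": 0.034, "dz": 0.0005, "wx": 0, "wy": 0, "wz": 0}, {"dx": 0.0035, "dy": 0.04, "dz": 0.0005, "wx": 0, "wy": 0, "wz": 0}, {"dx": 0.0035, "dy": 0.04, "dz": 0.0005, "wx": 0, "wy": 0, "wz": 0}]'

```text
clock: 21.9
tool_pos: [0.4907, 0.0837, 0.2945]
eef_rot: [-0.415, 0.574, -0.573, 0.413]
contact_force: [0.2, 0.1, 0.2]
opening: 0.498
```

```bash
python3 -c "
from h import *
go([.4910,.0845,.137],-108.4)
im=r.snapshot('scene'); crop(im,190,125,90,110,6,'pics/s18.png')
im=r.snapshot('top'); crop(im,220,195,90,70,8,'pics/t18.png')"
```

```text
t 21.9 pos [0.4907 0.0837 0.2945] tilt/yaw -108.36 [-2.1e-03 -3.0e-04 -1.0e+00] q [-0.32  0.71  0.1   2.05 -0.18  0.39 -0.4 ]
F [0.18 0.09 0.2 ] M [-0.095  0.078 -0.045] open 0.498
shift mm(tool) [-0.8 10.5  0.1] turn deg [0.11 0.04 0.06] share [0.002 0.001 0.001]
```

View pics/s18.png

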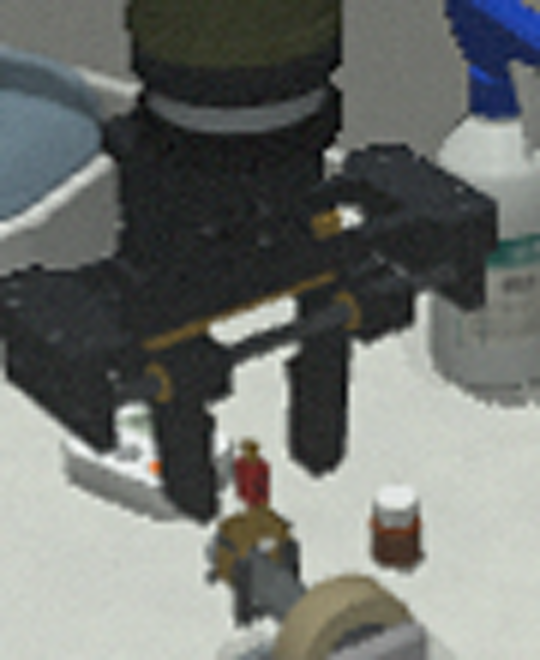

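Call:
arm_command --deltas '[{"dx": 0, "dy": 0.005, "dz": 0, "wx": 0, "wy": 0, "wz": 0}, {"dx": 0, "dy": 0.01, "dz": 0, "wx": 0, "wy": 0, "wz": 0}, {"dx": 0, "dy": 0.01, "dz": 0, "wx": 0, "wy": 0, "wz": 0}, {"dx": 0, "dy": 0.01, "dz": 0, "wx": 0, "wy": 0, "wz": 0}, {"dx": 0, "dy": 0.01, "dz": 0, "wx": 0, "wy": 0, "wz": 0}]'

```text
clock: 22.5
tool_pos: [0.4911, 0.0834, 0.2857]
eef_rot: [0.414, -0.573, 0.574, -0.414]
contact_force: [0.3, 0.0, 0.6]
opening: 0.499
```

Call:
arm_command --deltas '[{"dx": 0, "dy": 0, "dz": 0, "wx": 0, "wy": 0, "wz": 0}, {"dx": 0, "dy": 0, "dz": 0, "wx": 0, "wy": 0, "wz": 0}, {"dx": 0, "dy": 0, "dz": 0, "wx": 0, "wy": 0, "wz": 0}, {"dx": 0, "dy": 0, "dz": 0, "wx": 0, "wy": 0, "wz": 0}, {"dx": 0, "dy": 0, "dz": 0, "wx": 0, "wy": 0, "wz": 0}]' --claw -1 --grip_force 12

```text
clock: 23.0
tool_pos: [0.4908, 0.0836, 0.2856]
eef_rot: [-0.414, 0.574, -0.573, 0.414]
contact_force: [-1.5, 0.7, 2.5]
opening: 0.112
```

```bash
python3 -c "
from h import *
go([.4910,.0845,.137],-108.4)
im=r.snapshot('scene'); crop(im,190,125,90,110,6,'pics/s19.png')"
```

```text
t 23.0 pos [0.4908 0.0836 0.2856] tilt/yaw -108.39 [-8.e-04  2.e-04 -1.e+00] q [-0.32  0.73  0.1   2.06 -0.18  0.36 -0.4 ]
F [-1.52  0.69  2.47] M [0.05  0.314 0.014] open 0.112
shift mm(tool) [-0.9  1.6 -0.1] turn deg [0.05 0.01 0.  ] share [0.001 0.    0.   ]
```

View pics/s19.png

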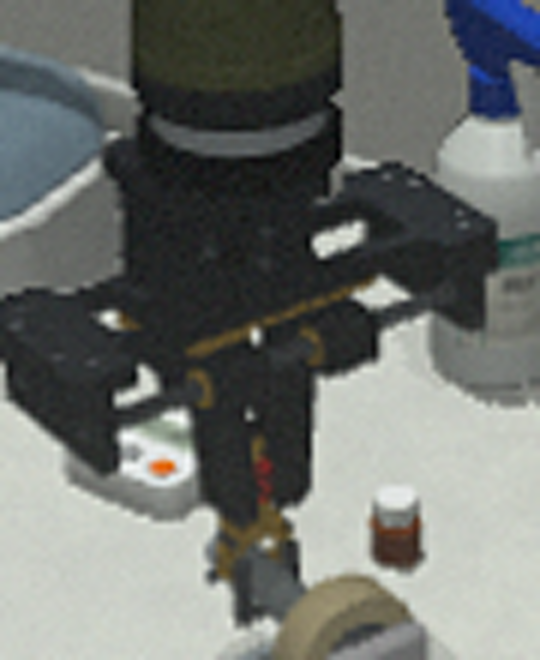

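Call:
arm_command --deltas '[{"dx": 0, "dy": -0.001, "dz": 0, "wx": 0, "wy": 0, "wz": 0}, {"dx": 0, "dy": -0.002, "dz": 0, "wx": 0, "wy": 0, "wz": 0}, {"dx": 0, "dy": -0.004, "dz": 0, "wx": 0, "wy": 0, "wz": 0}, {"dx": 0, "dy": -0.006, "dz": 0, "wx": 0, "wy": 0, "wz": 0}, {"dx": 0, "dy": -0.008, "dz": 0, "wx": 0, "wy": 0, "wz": 0}]'

```text
clock: 23.55
tool_pos: [0.4913, 0.0834, 0.2938]
eef_rot: [0.413, -0.573, 0.574, -0.414]
contact_force: [0.2, -0.2, -0.5]
opening: 0.11
```

```bash
python3 -c "
from h import *
sf()
im=r.snapshot('scene'); crop(im,190,125,90,110,6,'pics/s20.png');sf()"
```

```text
t 23.55 tip s rel clip 88.8 mm, n 439.9, tipz 137.1; Fu 0.11 Fn 0.28 Fz -0.52 Mu -0.063 Mn -0.115 Mz -0.048
t 23.60 tip s rel clip 88.8 mm, n 439.9, tipz 137.4; Fu 0.27 Fn 0.07 Fz -0.11 Mu -0.103 Mn -0.100 Mz -0.041
```

View pics/s20.png

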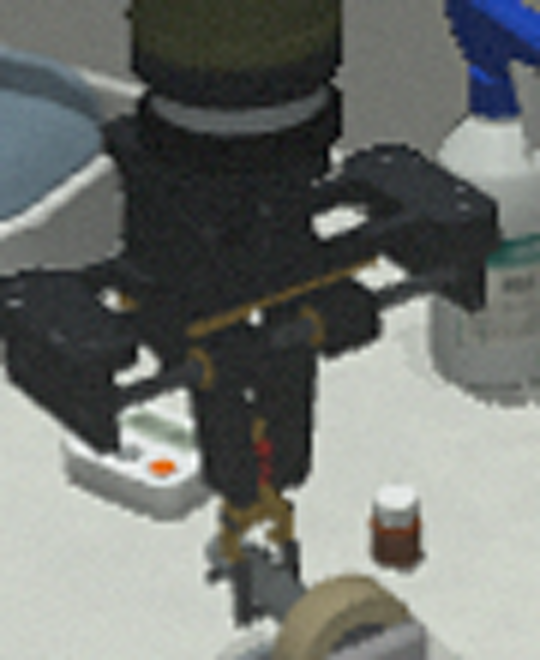

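Call:
arm_command --deltas '[{"dx": 0, "dy": -0.01, "dz": 0, "wx": 0, "wy": 0, "wz": 0}, {"dx": 0, "dy": -0.025, "dz": 0, "wx": 0, "wy": 0, "wz": 0}, {"dx": 0, "dy": -0.045, "dz": 0, "wx": 0, "wy": 0, "wz": 0}, {"dx": 0, "dy": -0.065, "dz": 0, "wx": 0, "wy": 0, "wz": 0}, {"dx": 0, "dy": -0.07, "dz": 0, "wx": 0, "wy": 0, "wz": 0}]'

```text
clock: 24.1
tool_pos: [0.4916, 0.0834, 0.3658]
eef_rot: [0.412, -0.573, 0.574, -0.415]
contact_force: [0.4, 0.6, 0.1]
opening: 0.112
```

```bash
python3 -c "
from h import *
P=[plane('top',*p,.021) for p in((371,219),(371,276),(471,276),(471,219))]
print(np.round(P,3),np.mean(P,0))
go([*np.mean(P,0)[:2],.15],-90)
im=r.snapshot('scene'); cv2.imwrite('pics/s21.png',im[:,:,::-1])"
```

```text
[[ 0.535 -0.21   0.021]
 [ 0.387 -0.203  0.021]
 [ 0.383 -0.459  0.021]
 [ 0.531 -0.471  0.021]] [ 0.45916836 -0.33574857  0.021     ]
t 24.1 pos [0.4916 0.0834 0.3658] tilt/yaw -108.41 [ 4.e-03  9.e-04 -1.e+00] q [-0.35  0.59  0.15  2.   -0.15  0.56 -0.42]
F [0.36 0.56 0.14] M [-0.076  0.104  0.047] open 0.112
shift mm(tool) [408.1  68.3 101.4] turn deg [ -0.22 -18.41  -0.09] share [-0.005 -0.409 -0.002]
```

View pics/s21.png

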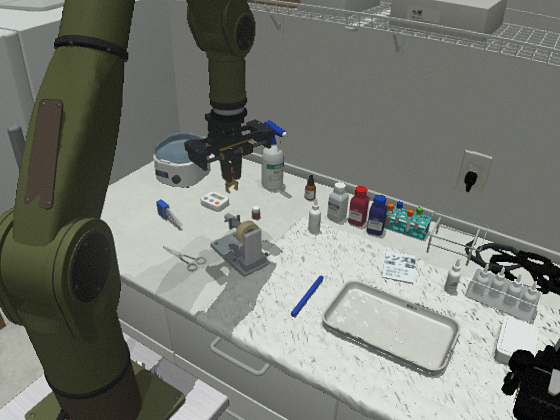

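Call:
arm_command --deltas '[{"dx": 0.03, "dy": 0, "dz": 0.008, "wx": 0, "wy": 0, "wz": 0}, {"dx": 0.07, "dy": 0, "dz": 0.018, "wx": 0, "wy": 0, "wz": 0}, {"dx": 0.115, "dy": 0, "dz": 0.03, "wx": 0, "wy": 0, "wz": 0}, {"dx": 0.16, "dy": 0, "dz": 0.042, "wx": 0, "wy": 0, "wz": 0}, {"dx": 0.205, "dy": 0, "dz": 0.054, "wx": 0, "wy": 0, "wz": 0}]'

```text
clock: 24.65
tool_pos: [0.4771, -0.1297, 0.3629]
eef_rot: [-0.414, 0.574, -0.573, 0.414]
contact_force: [0.9, -0.3, -0.4]
opening: 0.112
```

Call:
arm_command --deltas '[{"dx": 0.045, "dy": 0, "dz": 0.012, "wx": 0, "wy": 0, "wz": 0}, {"dx": 0.09, "dy": 0, "dz": 0.024, "wx": 0, "wy": 0, "wz": 0}, {"dx": 0.13, "dy": 0, "dz": 0.034, "wx": 0, "wy": 0, "wz": 0}, {"dx": 0.165, "dy": 0.01, "dz": 0.043, "wx": 0, "wy": 0, "wz": 0}, {"dx": 0.186, "dy": 0.02, "dz": 0.048, "wx": 0, "wy": 0, "wz": 0}]'

```text
clock: 25.15
tool_pos: [0.4632, -0.3233, 0.3427]
eef_rot: [0.413, -0.574, 0.575, -0.412]
contact_force: [-0.1, 0.2, -1.1]
opening: 0.111
```

```bash
python3 -c "
from h import *
go([.465,-.32,.07],-108.4)
im=r.snapshot('scene'); cv2.imwrite('pics/s22.png',im[:,:,::-1])"
```

```text
t 25.15 pos [ 0.4632 -0.3233  0.3427] tilt/yaw -108.63 [-4.0e-04 -1.6e-03 -1.0e+00] q [ 0.5   0.69  0.05  1.82 -0.05  0.63  0.25]
F [-0.14  0.21 -1.09] M [-0.068  0.129 -0.017] open 0.111
shift mm(tool) [ -3.9 125.7   0.6] turn deg [-0.01 -0.23  0.09] share [-0.    -0.005  0.002]
```

View pics/s22.png

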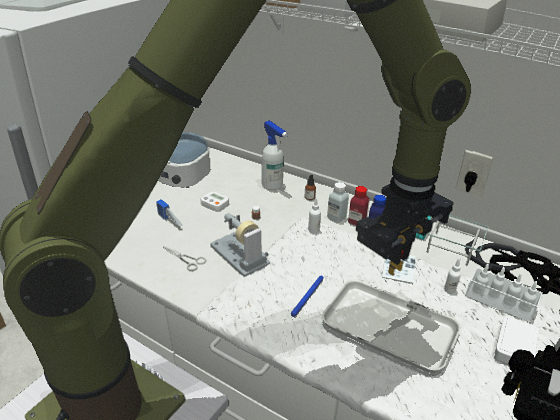

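Call:
arm_command --deltas '[{"dx": 0, "dy": 0.03, "dz": 0, "wx": 0, "wy": 0, "wz": 0}, {"dx": 0, "dy": 0.065, "dz": 0, "wx": 0, "wy": 0, "wz": 0}, {"dx": 0, "dy": 0.095, "dz": 0, "wx": 0, "wy": 0, "wz": 0}, {"dx": 0, "dy": 0.118, "dz": 0, "wx": 0, "wy": 0, "wz": 0}, {"dx": 0, "dy": 0.13, "dz": 0, "wx": 0, "wy": 0, "wz": 0}]'

```text
clock: 25.7
tool_pos: [0.4638, -0.3187, 0.2111]
eef_rot: [-0.414, 0.575, -0.572, 0.413]
contact_force: [0.3, -0.2, -0.2]
opening: 0.11
```

Call:
arm_command --deltas '[{"dx": 0, "dy": 0, "dz": 0, "wx": 0, "wy": 0, "wz": 0}, {"dx": 0, "dy": 0.002, "dz": 0, "wx": 0, "wy": 0, "wz": 0}, {"dx": 0, "dy": 0.004, "dz": 0, "wx": 0, "wy": 0, "wz": 0}, {"dx": 0, "dy": 0.006, "dz": 0, "wx": 0, "wy": 0, "wz": 0}, {"dx": 0, "dy": 0.008, "dz": 0, "wx": 0, "wy": 0, "wz": 0}]'

```text
clock: 26.2
tool_pos: [0.4647, -0.3199, 0.2061]
eef_rot: [0.413, -0.573, 0.574, -0.414]
contact_force: [0.4, -0.4, 0.0]
opening: 0.111
```

```bash
python3 -c "
from h import *
go([.465,-.32,.05],-108.4)
im=r.snapshot('scene'); crop(im,310,240,170,140,4,'pics/s23.png');sf()"
```

```text
t 26.2 pos [ 0.4647 -0.3199  0.2061] tilt/yaw -108.4 [ 1.1e-03 -6.0e-04 -1.0e+00] q [ 0.51  0.91  0.03  1.89 -0.06  0.34  0.26]
F [ 0.44 -0.45  0.04] M [-0.108  0.061 -0.066] open 0.111
shift mm(tool) [0.  9.1 0.3] turn deg [-0.07  0.    0.01] share [-0.002  0.     0.   ]
t 26.25 tip s rel clip 479.8 mm, n 541.7, tipz 49.0; Fu -0.58 Fn -0.52 Fz -0.86 Mu -0.109 Mn -0.111 Mz -0.040
```

View pics/s23.png

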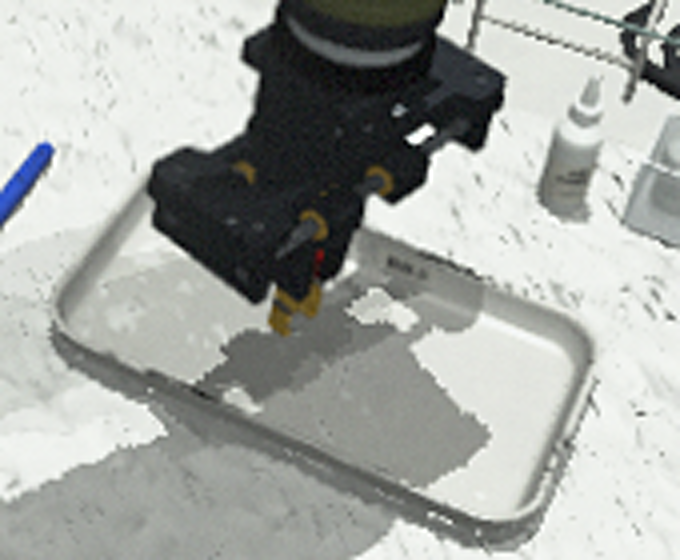

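Over the tray floor, within the rim. Lower in small steps to contact.

Call:
arm_command --deltas '[{"dx": 0, "dy": 0.001, "dz": 0, "wx": 0, "wy": 0, "wz": 0}, {"dx": 0, "dy": 0.0025, "dz": 0, "wx": 0, "wy": 0, "wz": 0}, {"dx": 0, "dy": 0.004, "dz": 0, "wx": 0, "wy": 0, "wz": 0}, {"dx": 0, "dy": 0.005, "dz": 0, "wx": 0, "wy": 0, "wz": 0}, {"dx": 0, "dy": 0.005, "dz": 0, "wx": 0, "wy": 0, "wz": 0}]'

```text
clock: 26.75
tool_pos: [0.4644, -0.3197, 0.2004]
eef_rot: [-0.414, 0.574, -0.573, 0.414]
contact_force: [-0.2, -0.4, -1.3]
opening: 0.114
```

Call:
arm_command --deltas '[{"dx": 0, "dy": 0.0005, "dz": 0, "wx": 0, "wy": 0, "wz": 0}, {"dx": 0, "dy": 0.001, "dz": 0, "wx": 0, "wy": 0, "wz": 0}, {"dx": 0, "dy": 0.0015, "dz": 0, "wx": 0, "wy": 0, "wz": 0}, {"dx": 0, "dy": 0.002, "dz": 0, "wx": 0, "wy": 0, "wz": 0}, {"dx": 0, "dy": 0.002, "dz": 0, "wx": 0, "wy": 0, "wz": 0}]'

```text
clock: 27.25
tool_pos: [0.4645, -0.3198, 0.1985]
eef_rot: [-0.414, 0.573, -0.573, 0.414]
contact_force: [-0.9, -0.5, -1.0]
opening: 0.117
```

```bash
python3 -c "
from h import *
go([.465,-.32,.05],-108.4)"
```

```text
t 27.25 pos [ 0.4645 -0.3198  0.1985] tilt/yaw -108.39 [ 1.e-04  0.e+00 -1.e+00] q [ 0.51  0.93  0.02  1.89 -0.06  0.33  0.26]
F [-0.86 -0.48 -0.97] M [-0.059  0.125 -0.004] open 0.117
shift mm(tool) [0.1 1.5 0.6] turn deg [-0.    0.01 -0.  ] share [-0.  0. -0.]
```

Call:
arm_command --deltas '[{"dx": 0, "dy": 0.0005, "dz": 0, "wx": 0, "wy": 0, "wz": 0}, {"dx": 0, "dy": 0.001, "dz": 0, "wx": 0, "wy": 0, "wz": 0}, {"dx": 0, "dy": 0.0015, "dz": 0, "wx": 0, "wy": 0, "wz": 0}, {"dx": 0, "dy": 0.0015, "dz": 0, "wx": 0, "wy": 0, "wz": 0}, {"dx": 0, "dy": 0.0015, "dz": 0, "wx": 0, "wy": 0, "wz": 0}]'

```text
clock: 27.75
tool_pos: [0.4645, -0.3197, 0.1971]
eef_rot: [-0.414, 0.574, -0.573, 0.414]
contact_force: [-1.5, -1.0, 0.7]
opening: 0.115
```

```bash
python3 -c "
from h import *
sf()"
```

```text
t 27.75 tip s rel clip 479.8 mm, n 541.7, tipz 40.4; Fu 1.41 Fn -1.12 Fz 0.71 Mu -0.169 Mn -0.050 Mz 0.022
```

Call:
arm_command --deltas '[{"dx": 0, "dy": 0.0005, "dz": 0, "wx": 0, "wy": 0, "wz": 0}, {"dx": 0, "dy": 0.001, "dz": 0, "wx": 0, "wy": 0, "wz": 0}, {"dx": 0, "dy": 0.0015, "dz": 0, "wx": 0, "wy": 0, "wz": 0}, {"dx": 0, "dy": 0.0015, "dz": 0, "wx": 0, "wy": 0, "wz": 0}, {"dx": 0, "dy": 0.0015, "dz": 0, "wx": 0, "wy": 0, "wz": 0}]'

```text
clock: 28.25
tool_pos: [0.4645, -0.3197, 0.1955]
eef_rot: [-0.414, 0.574, -0.573, 0.414]
contact_force: [-1.0, -0.1, 0.7]
opening: 0.112
```

```bash
python3 -c "
from h import *
sf()
im=r.snapshot('scene'); crop(im,340,270,90,80,8,'pics/s24.png');sf()"
```

```text
t 28.25 tip s rel clip 479.8 mm, n 541.6, tipz 38.8; Fu 0.42 Fn -0.88 Fz 0.75 Mu -0.169 Mn -0.081 Mz -0.047
t 28.30 tip s rel clip 479.8 mm, n 541.6, tipz 38.8; Fu -0.99 Fn -1.29 Fz 0.24 Mu -0.117 Mn -0.090 Mz 0.008
```

View pics/s24.png

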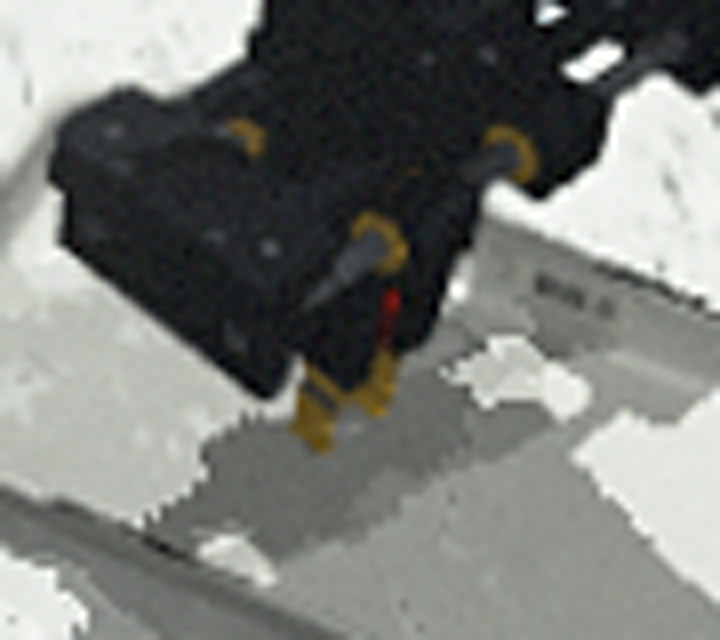

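Call:
arm_command --deltas '[{"dx": 0, "dy": 0, "dz": 0, "wx": 0, "wy": 0, "wz": 0}, {"dx": 0, "dy": 0, "dz": 0, "wx": 0, "wy": 0, "wz": 0}, {"dx": 0, "dy": 0, "dz": 0, "wx": 0, "wy": 0, "wz": 0}, {"dx": 0, "dy": 0, "dz": 0, "wx": 0, "wy": 0, "wz": 0}, {"dx": 0, "dy": 0, "dz": 0, "wx": 0, "wy": 0, "wz": 0}]' --claw -0.3

```text
clock: 28.8
tool_pos: [0.4645, -0.3197, 0.1956]
eef_rot: [-0.414, 0.574, -0.573, 0.414]
contact_force: [-0.0, 0.1, -0.1]
opening: 0.353
```

```bash
python3 -c "
from h import *
sf()
im=r.snapshot('scene'); crop(im,340,270,90,80,8,'pics/s25.png');sf()"
```

```text
t 28.80 tip s rel clip 479.8 mm, n 541.7, tipz 38.9; Fu -0.08 Fn -0.04 Fz -0.06 Mu 0.014 Mn -0.161 Mz 0.006
t 28.85 tip s rel clip 479.8 mm, n 541.6, tipz 38.9; Fu -0.09 Fn 0.10 Fz -0.16 Mu -0.058 Mn -0.084 Mz 0.027
```

View pics/s25.png

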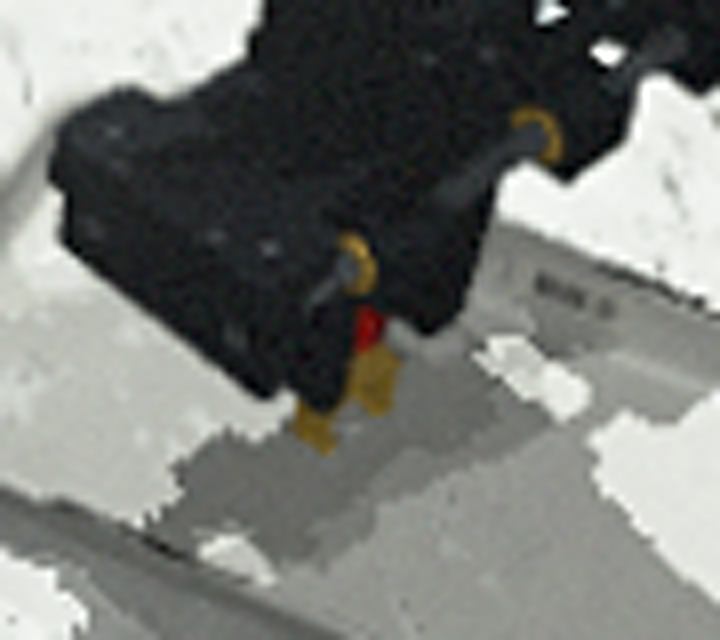

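Call:
arm_command --deltas '[{"dx": 0, "dy": 0, "dz": 0, "wx": 0, "wy": 0, "wz": 0}, {"dx": 0, "dy": 0, "dz": 0, "wx": 0, "wy": 0, "wz": 0}, {"dx": 0, "dy": 0, "dz": 0, "wx": 0, "wy": 0, "wz": 0}, {"dx": 0, "dy": 0, "dz": 0, "wx": 0, "wy": 0, "wz": 0}, {"dx": 0, "dy": 0, "dz": 0, "wx": 0, "wy": 0, "wz": 0}]' --claw 0.6

```text
clock: 29.35
tool_pos: [0.4645, -0.3198, 0.1956]
eef_rot: [-0.414, 0.574, -0.573, 0.414]
contact_force: [0.5, -0.7, 0.1]
opening: 0.775
```

Call:
arm_command --deltas '[{"dx": 0, "dy": -0.01, "dz": 0, "wx": 0, "wy": 0, "wz": 0}, {"dx": 0, "dy": -0.03, "dz": 0, "wx": 0, "wy": 0, "wz": 0}, {"dx": 0, "dy": -0.06, "dz": 0, "wx": 0, "wy": 0, "wz": 0}, {"dx": 0, "dy": -0.1, "dz": 0, "wx": 0, "wy": 0, "wz": 0}, {"dx": 0, "dy": -0.15, "dz": 0, "wx": 0, "wy": 0, "wz": 0}]'

```text
clock: 29.85
tool_pos: [0.4638, -0.3193, 0.3466]
eef_rot: [-0.414, 0.574, -0.573, 0.413]
contact_force: [0.8, -0.7, 0.2]
opening: 0.8
```

Call:
arm_command --deltas '[{"dx": 0, "dy": 0, "dz": 0, "wx": 0, "wy": 0, "wz": 0}, {"dx": 0, "dy": 0, "dz": 0, "wx": 0, "wy": 0, "wz": 0}, {"dx": 0, "dy": 0, "dz": 0, "wx": 0, "wy": 0, "wz": 0}, {"dx": 0, "dy": 0, "dz": 0, "wx": 0, "wy": 0, "wz": 0}, {"dx": 0, "dy": 0, "dz": 0, "wx": 0, "wy": 0, "wz": 0}]'

```text
clock: 30.35
tool_pos: [0.4642, -0.3195, 0.3444]
eef_rot: [-0.414, 0.574, -0.573, 0.413]
contact_force: [-0.4, 0.6, -1.0]
opening: 0.8
```

```bash
python3 -c "
from h import *
sf()
im=r.snapshot('scene'); crop(im,140,180,340,200,2.3,'pics/s26.png');crop(im,340,270,90,80,8,'pics/s27.png')
im=r.snapshot('top'); cv2.imwrite('pics/t26.png',im[:,:,::-1])"
```

```text
t 30.35 tip s rel clip 479.7 mm, n 541.3, tipz 187.7; Fu -0.45 Fn -0.55 Fz -0.95 Mu -0.040 Mn -0.062 Mz -0.040
```

View pics/s26.png

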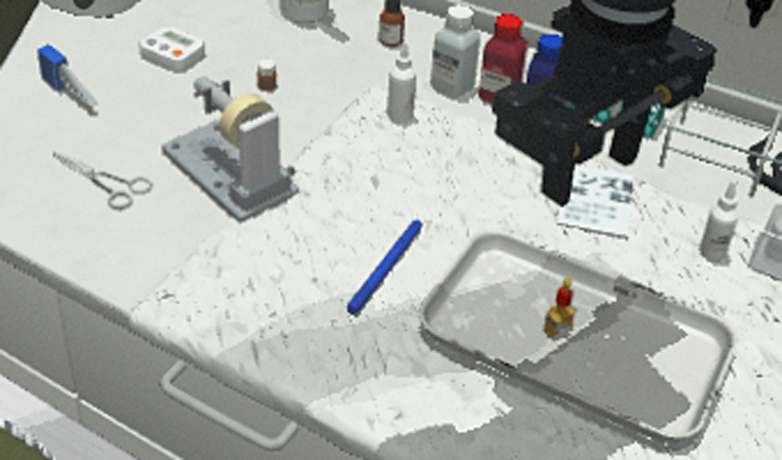

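View pics/s27.png

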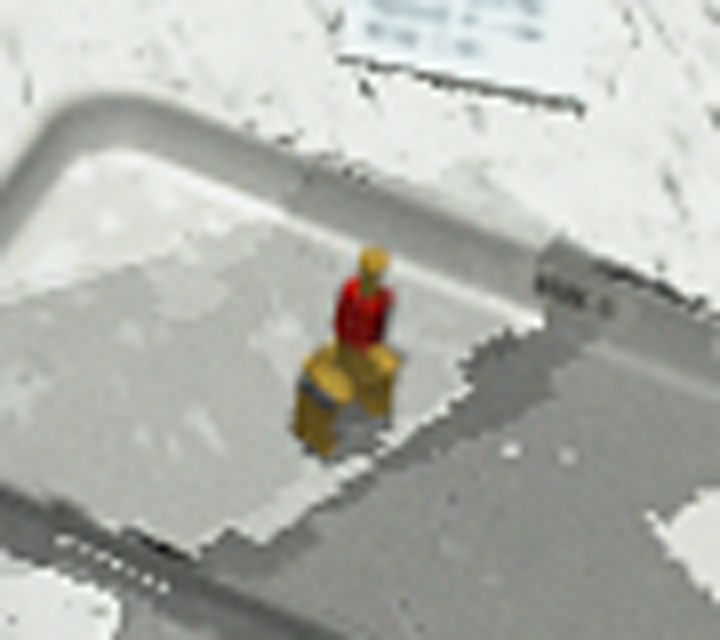

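View pics/t26.png

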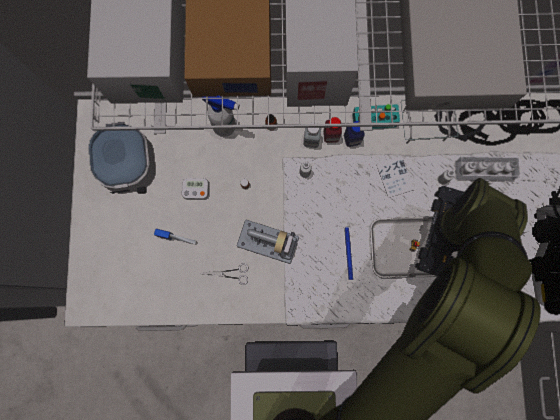

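Call:
arm_command --deltas '[{"dx": 0, "dy": 0, "dz": 0, "wx": 0, "wy": 0, "wz": 0}, {"dx": 0, "dy": 0, "dz": 0, "wx": 0, "wy": 0, "wz": 0}, {"dx": 0, "dy": 0, "dz": 0, "wx": 0, "wy": 0, "wz": 0}, {"dx": 0, "dy": 0, "dz": 0, "wx": 0, "wy": 0, "wz": 0}, {"dx": 0, "dy": 0, "dz": 0, "wx": 0, "wy": 0, "wz": 0}]'

```text
clock: 30.95
tool_pos: [0.4645, -0.3197, 0.3456]
eef_rot: [0.414, -0.573, 0.574, -0.414]
contact_force: [-0.5, -0.3, 0.2]
opening: 0.803
```

```bash
python3 -c "
from h import *
im=r.snapshot('scene'); crop(im,340,270,90,80,8,'pics/s28.png')
a=cv2.imread('pics/s27.png').astype(int);b=cv2.imread('pics/s28.png').astype(int);print(abs(a-b)[220:480,270:420].max(), abs(a-b)[220:480,270:420].mean())
print(r.finish_job())"
```

```text
95 2.672222222222222
the job is handed in; nothing more can be done
None
```

The clip is off the rod and in the steel tray, the wedge stands upright on the worktop again, and the job was handed in at about 31 s.

- **Wedging:** I felt for the rod's top with the blade; that touch peaked at about 5 N. I then slid the blade under the clip to about 34 mm past its middle. The push peaked at about 4 N, then fell to about zero. Triangulating the clip's top knob in the pictures gave a rise of about 7–8 mm before I drew the blade back, and the clip stayed perched.
- **Wedge:** I stood it back within a millimetre or so of where it had been, before touching the clip.
- **Clip:** I lifted it off by its tab without measurable resistance, then set it down in the tray with about 1–2 N of contact.

**Last checks:**
- The scene picture shows the clip resting on its legs inside the tray rim, upright rather than on its side. The wedge is upright, and the timer, vial, scissors, pen and dropper look unmoved. The gripper is clear of everything.
- Comparing two pictures of the clip about 0.6 s apart gave a low mean difference (2.7 grey levels) but one pixel differing by 95. That was probably noise at an edge. I handed in without looking at the second picture, so stillness rests on that mean alone.
- The push peaked with the tip at about 8–13 mm past the clip's middle, where I had expected about 21 mm. I don't know why; the measured rise and the drop in push still showed the clip was free.

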